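# Degrease a batch of freehub bodies and start the ultrasonic wash

## Robot

A 6-joint arm with a two-finger parallel gripper is mounted at the origin on the work surface. World frame = base frame: x ahead of the robot, y to its left, z up, the work surface at z = 0. Lengths are in m, angles in rad, forces in N, time in s.
With the tool pointing down it reaches from about 0.35 to 0.775 m from the base axis. Payload 7.3 kg.
Tool frame: the origin (TCP) lies on the centre line of the jaws, within the pads' length; the fingertips stand 17 mm ahead of it and the grasp point (between the pads) lies 2 mm behind it (robot.tip_extent is the distance from the TCP to the fingertips, in m); z points along the fingers, y is the line along which they close (so a half turn about z gives the same grasp; the last joint's range is limited). The gripper opens to 92 mm and grips with 3 to 60 N. Pads are 19 mm wide; open, the fingers measure 130 mm over their backs; the gripper's body (75 mm by 190 mm) begins 47 mm behind the grasp point.
Start: joints at [-1.457, 0.342, 1.524, -0, 1.275, -0.146], TCP at [0.135, -0.507, 0.244] pointing down, gripper open.
Joint ranges: [-2.53, 2.53], [-0.77, 2.02], [0.04, 2.7], [-1, 4.14], [0.28, 2.66], [-3.11, 3.11]. Speed limits (rad/s): [2.57, 2.57, 3.14, 3.14, 3.14, 3.14].

## Interface

Orientations are given as [roll, pitch, yaw] about the fixed x, y, z axes, in that order (R = Rz(yaw) Ry(pitch) Rx(roll)).
In Python, from cell import robot gives the robot as it stands.
- The arm moves only by the tool step_arm, never from a script. Its argument "motion" is a list of rows, each a list of 2 entries, a list of its own where there are three numbers: the shift along the tool's x, y, z in units of 60 mm (1.0 is 60 mm), then the turn about the tool's z in rad. In form: [[[x, y, z], spin], ...]. A call has 1 to 10 rows; each row is the pose to reach, as a shift and turn from the pose commanded when the call began, along the tool's axes at that moment; what a row does not reach only later rows make up. A row lasts 1/8 s, in which the tool goes at most 62.5 mm and 10.7 degrees, less where a joint would pass 70% of its speed; a pose out of reach is approached as far as the arm can. A call with a gripper value outside its range is refused whole. "hand" is the closure in counts, from 0 (fully open) to 255 (shut), set as the call begins (left out, the last holds). The fingers move at their own pace and stop on an object; "squeeze" is the grip in N (left out, the last holds). Time passes only in rows, so rows that repeat a pose let the fingers close. It gives the time, the measured TCP pose, the force, the opening and the grip force at its end, in the units of the state.
- robot.observe(): the state, without advancing time (a new reading comes with each control period).
- robot.read_camera(name): name is "scene" or "side" or "wrist"; returns a dict with "pixels" (384x512x3 uint8, red, green, blue), "intrinsics" (3x3 intrinsics, pixels), "xyz" and "rotation" of the camera in the world; the wrist camera has in their place "T_tool_cam" (4x4, takes a point from camera to tool coordinates, whose origin is the TCP and whose axes are the flange's). Camera axes: x right, y up, looking along -z (the intrinsics and any distortion apply to the point x, -y, -z); pixel columns grow to the right and rows downward; lengths in m; the calibration is good to about 2 mm. The wrist camera is an equidistant fisheye: a pixel r from the principal point sees the ray r / f radians off the axis. A picture is of the moment at which its call begins: read the wrist's pose just before it. There is no depth.
- robot.hand_in(): hands the job in; it is judged then, once.
The state is a dict: "time": time; "qpos": joint angles; "qvel": joint speeds; "joint_efforts": joint torques, N m; "tool_pos": TCP position; "tool_rot": TCP orientation; "contact_force": force on the tool from outside, world axes, zero at the start; "torque": the same for the moment, N m; "opening": finger opening in m; "grip_force": force on a finger pad.
Only numpy, scipy, OpenCV 4.12 (cv2) and the standard library are available. Lean on these libraries where they do the work, as an engineer would, in place of code of your own. Each camera call takes 0.05 s, during which the arm holds its last target. There are 200 camera calls.

## Task

Push every freehub body standing on the rubber mat all the way down onto its own pin in the wash basket, then carry the loaded basket by its handle and stand it right down on the floor of the degreaser tub. Lift it out clear of the rim and, still over the tub, tip it about 45 degrees and keep it there for two seconds to drain, bring it level again, stand it flat on the floor of the ultrasonic cleaner's tank and let go of it, with every part still on its pin. Only then start the cleaner by turning its timer knob clockwise to the end stop; leave the other things on the bench alone.

Things in the scene. Friction and masses are not known exactly. Their poses are not given: they have to be found in the camera images.
- freehub0: a freehub, that is a dark steel splined sleeve, 34 mm outside diameter, 45 mm tall, with a 41 mm flange 6 mm high around its foot and a 21 mm bore right through; about 80 g. It stands upright, flange down, on a thin blue rubber mat on the bench (height 0). Origin: centre of its underside, z axis along the bore. Two to four of them are there.
- freehub1: a freehub, that is a dark steel splined sleeve, 34 mm outside diameter, 45 mm tall, with a 41 mm flange 6 mm high around its foot and a 21 mm bore right through; about 80 g. It stands upright, flange down, on a thin blue rubber mat on the bench (height 0). Origin: centre of its underside, z axis along the bore. Two to four of them are there.
- freehub2: a freehub, that is a dark steel splined sleeve, 34 mm outside diameter, 45 mm tall, with a 41 mm flange 6 mm high around its foot and a 21 mm bore right through; about 80 g. It stands upright, flange down, on a thin blue rubber mat on the bench (height 0). Origin: centre of its underside, z axis along the bore. Two to four of them are there.
- freehub3: a freehub, that is a dark steel splined sleeve, 34 mm outside diameter, 45 mm tall, with a 41 mm flange 6 mm high around its foot and a 21 mm bore right through; about 80 g. It stands upright, flange down, on a thin blue rubber mat on the bench (height 0). Origin: centre of its underside, z axis along the bore. Two to four of them are there.
- basket: loose wire wash basket, 172 mm long (its x) by 116 mm wide (its y), wire walls 20 mm high, floor 4 mm thick, about 0.36 kg empty. Four upright steel pins stand in it, two near each end. An arched handle stands across its middle: two flat steel uprights near the long sides carry a flat-sided black bar that runs along the basket's y. Origin: centre of its underside, z up.
- handle (a point): middle of the basket's black handle bar, 105 mm above the basket's underside. The bar is 14 mm thick (the basket's x), 22 mm high and 112 mm long, along the basket's y; grip it across (along the basket's x). About 170 mm by 116 mm of basket hangs below it. Axes as the basket's.
- pin0 (a point): foot of one of the basket's four pins (-60 mm, -32 mm in the basket's x, y), on the basket's floor 4 mm above its underside. The pin is 18 mm in diameter and tapers over its top 9 mm to a 9 mm tip 33 mm above this point; a freehub body pushed fully down stands on the floor here. Axes as the basket's.
- pin1 (a point): foot of one of the basket's four pins (-60 mm, +32 mm in the basket's x, y), on the basket's floor 4 mm above its underside. The pin is 18 mm in diameter and tapers over its top 9 mm to a 9 mm tip 33 mm above this point; a freehub body pushed fully down stands on the floor here. Axes as the basket's.
- pin2 (a point): foot of one of the basket's four pins (+60 mm, -32 mm in the basket's x, y), on the basket's floor 4 mm above its underside. The pin is 18 mm in diameter and tapers over its top 9 mm to a 9 mm tip 33 mm above this point; a freehub body pushed fully down stands on the floor here. Axes as the basket's.
- pin3 (a point): foot of one of the basket's four pins (+60 mm, +32 mm in the basket's x, y), on the basket's floor 4 mm above its underside. The pin is 18 mm in diameter and tapers over its top 9 mm to a 9 mm tip 33 mm above this point; a freehub body pushed fully down stands on the floor here. Axes as the basket's.
- tub: degreaser tub, fixed: open grey plastic box, 225 mm (its x) by 165 mm (its y) outside and 95 mm high, walls and floor 5 mm thick. Origin: centre of its underside, z up.
- cleaner: ultrasonic cleaner, fixed: steel case 335 mm long (its x) by 185 mm wide and 145 mm high. Its far end (+x) holds the open tank, its near end (-x) the flat control deck with the timer knob. Origin: centre of the case's underside, z up.
- tank (a point): centre of the tank's floor in the ultrasonic cleaner, 55 mm above the bench. The tank is 205 mm long (cleaner's x) by 145 mm wide inside and 90 mm deep; its rim is level with the case's top. Axes as the cleaner's.
- timer (a joint): timer knob of the ultrasonic cleaner, rad: 0 is off (fully anticlockwise), it grows as the knob turns clockwise seen from above, and the end stop is at 4.7. Turned by about 0.04 N m of friction, it stays where it is left. It starts between 1.6 and 3.2.
- timer_grip (a point): on the timer knob's vertical axis at the height to grip. The knob is a bar grip 42 mm long and 14 mm thick on a 44 mm disc; the bar's top is 44 mm above the control deck and this point 37 mm above it (182 mm above the bench). The bar lies along this point's x, which turns with the knob; a white mark shows on its -x half.
- spray: bystander: spray can, 58 mm diameter, 190 mm tall, standing beyond the work; origin at the centre of its foot.
- lube: bystander: green lubricant bottle, 48 mm diameter, 150 mm tall, standing beyond the work; origin at the centre of its foot.
- cassette: bystander: steel sprocket cassette lying flat, 100 mm diameter, 30 mm tall; origin at the centre of its underside.
Things that resemble listed ones, but are neither listed nor needed, are in the scene too. What is shaped like the freehub1 but purple or yellow is not meant.

How it is judged:
By the outcome, as a careful person would: the job done as asked, in the order asked, and still so for the second after the job is handed in, with the robot touching nothing.
Of freehub0, freehub1, freehub2, freehub3 only 2 to 4 are there at a start; the rules pass over those that are not, and their reading is None.
At some moment in a run one of freehub0, freehub1, freehub2, freehub3, basket may be knocked a few centimetres aside while the robot is not near it.
It also fails if it takes over 210 s, if anything falls off the work surface, if the arm or the gripper's body presses on something with over 40 N, if the wrist force passes 120 N, or if a joint passes its speed limit or range.

## Working session

There is one attempt and no reset: what is moved stays moved. The work goes in short steps, Python scripts to look and compute and a tool call to move; the robot and the scene stay as the last step left them, time stands still between calls to the robot, and variables do not carry over. Pictures are saved under pics/ and viewed, at most 14 in all, crops included, and the job is handed in when it is done.

Besides the shell and the picture viewer there is one more tool, called by a JSON object that holds its "method" and its "body", one argument or row to a line. step_arm: Moves the arm, as the interface text tells. Its arguments: {"type":"object","properties":{"motion":{"type":"array"},"hand":{"type":"number"},"squeeze":{"type":"number"}},"required":["motion"]}

```bash
mkdir -p pics; ls; cat > h.py <<'E'
import numpy as np, cv2
from cell import robot
from scipy.spatial.transform import Rotation as R
def cam(name):
    s=robot.observe(); c=robot.read_camera(name)
    if name=='wrist':
        T=np.eye(4);T[:3,:3]=R.from_euler('xyz',s['tool_rot']).as_matrix();T[:3,3]=s['tool_pos']
        W=T@np.array(c['T_tool_cam']); c['xyz']=W[:3,3]; c['rotation']=W[:3,:3]
    c['rotation']=np.array(c['rotation'])
    if c['rotation'].shape!=(3,3): c['rotation']=R.from_euler('xyz',c['rotation'].ravel()).as_matrix()
    c['name']=name; c['img']=cv2.cvtColor(np.asarray(c['pixels']),cv2.COLOR_RGB2BGR); c['xyz']=np.array(c['xyz'])
    return c
def ray(c,u,v):
    K=np.array(c['intrinsics']); x=(u-K[0,2])/K[0,0]; y=(v-K[1,2])/K[1,1]
    if c['name']=='wrist':
        r=np.hypot(x,y); k=np.sin(r)/r if r>1e-9 else 1; d=np.array([x*k,-y*k,-np.cos(r)])
    else: d=np.array([x,-y,-1.])
    return c['rotation']@d
def onz(c,u,v,z):
    d=ray(c,u,v); return c['xyz']+d*(z-c['xyz'][2])/d[2]
def proj(c,p):
    K=np.array(c['intrinsics']); q=c['rotation'].T@(np.array(p)-c['xyz']); x,y,z=q[0],-q[1],-q[2]
    if c['name']=='wrist':
        r=np.hypot(x,y); th=np.arctan2(r,z); x,y=(x/r*th,y/r*th) if r>1e-12 else (0,0)
    else: x,y=x/z,y/z
    return np.array([K[0,0]*x+K[0,2],K[1,1]*y+K[1,2]])
def blobs(m,amin=30):
    n,l,s,c=cv2.connectedComponentsWithStats(m.astype(np.uint8))
    return [(s[i].tolist(),c[i].round(1).tolist()) for i in range(1,n) if s[i][4]>=amin]
E
python3 - <<'E'
from h import *
print(robot.observe())
for n in ['scene','side','wrist']:
    c=cam(n); cv2.imwrite(f'pics/a_{n}.png',c['img']); print(n,c['intrinsics'],c['xyz'],c['rotation'].round(3).tolist(), c.get('distortion'),[k for k in c])
E
```

```text
pics
{'time': 0.0, 'qpos': array([-1.45703065e+00,  3.42754190e-01,  1.52498369e+00,  2.60528791e-05,
        1.27541201e+00, -1.46016309e-01]), 'qvel': array([-0.00053841,  0.00049591, -0.00062525,  0.00245705, -0.00077535,
       -0.00167904]), 'joint_efforts': array([-2.41495372e-04, -4.31239772e+01, -2.44220835e+01,  7.16014858e-02,
        5.59158681e-02, -1.35685577e-04]), 'tool_pos': array([ 0.13483493, -0.50700836,  0.24304025]), 'tool_rot': array([-3.14005561e+00, -2.51222139e-04,  2.59774190e-01]), 'contact_force': array([-0.42915209,  0.88635946,  0.20675096]), 'torque': array([ 0.01894197,  0.01399816, -0.04045347]), 'grip_force': 0.0, 'opening': 0.0916838950908633}
scene [[347.88982577   0.         255.29636045]
 [  0.         347.88982577 193.69253937]
 [  0.           0.           1.        ]] [ 0.99335074 -0.58317385  1.01136295] [[0.789, -0.489, 0.373], [0.615, 0.616, -0.493], [0.011, 0.618, 0.786]] None ['pixels', 'intrinsics', 'xyz', 'rotation', 'name', 'img']
side [[489.04209452   0.         254.30134326]
 [  0.         489.04209452 182.38731399]
 [  0.           0.           1.        ]] [ 0.48077243 -1.01515779  1.05422323] [[0.994, 0.085, -0.068], [-0.107, 0.675, -0.73], [-0.016, 0.733, 0.68]] None ['pixels', 'intrinsics', 'xyz', 'rotation', 'name', 'img']
wrist [[297.31863964   0.         257.85457306]
 [  0.         297.31863964 188.4020068 ]
 [  0.           0.           1.        ]] [ 0.20134268 -0.48966038  0.38481769] [[0.258, 0.935, 0.245], [-0.966, 0.25, 0.064], [-0.002, -0.253, 0.968]] None ['pixels', 'intrinsics', 'T_tool_cam', 'xyz', 'rotation', 'name', 'img']
```

View pics/a_scene.png

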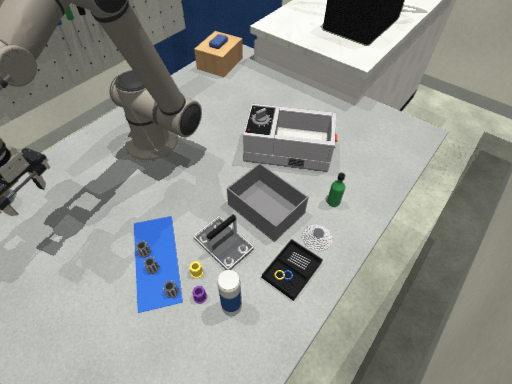

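View pics/a_side.png

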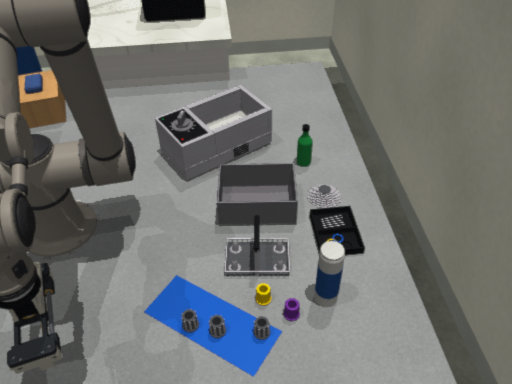

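The scene view shows three dark hubs on the blue mat at about (143,248), (151,265) and (170,289). The basket is at (224,243), the tub at (267,200) and the cleaner at (290,137). The side view shows the hubs at (190,321), (217,327) and (262,327), and the basket at (257,256). Next I'll measure these roughly.

```bash
python3 - <<'E'
from h import *
a=cam('side');b=cam('scene')
def tri(p,q):
    d1=ray(a,*p);d2=ray(b,*q);A=np.stack([d1,-d2],1);s=np.linalg.lstsq(A,b['xyz']-a['xyz'],rcond=None)[0]
    P=a['xyz']+d1*s[0];Q=b['xyz']+d2*s[1]; return ((P+Q)/2).round(3),round(np.linalg.norm(P-Q),4)
for c in(a,b):
    hsv=cv2.cvtColor(c['img'],cv2.COLOR_BGR2HSV)
    m=cv2.inRange(hsv,(100,150,100),(125,255,255)); n,l,s,_=cv2.connectedComponentsWithStats(m)
    i=1+np.argmax(s[1:,4]); mm=(l==i).astype(np.uint8)
    h=cv2.convexHull(cv2.findContours(mm,0,2)[0][0]); f=np.zeros_like(mm); cv2.fillPoly(f,[h],1)
    for bb in blobs((f==1)&(mm==0),60): print(c['name'],bb)
    print('mat',[onz(c,*p,0).round(3)[:2].tolist() for p in cv2.approxPolyDP(h,8,True)[:,0].astype(float)])
print('handle mid', tri((257,233),(222,226)))
print('tub rim corners (side NW,NE,SE,SW)',[onz(a,*p,.095).round(3)[:2].tolist() for p in [(219,166),(295,166),(297,203),(217,203)]])
print('cleaner top', [onz(a,*p,.145).round(3)[:2].tolist() for p in [(157,120),(236,89),(271,122),(187,144)]])
print('knob',tri((182,119),(262,117)))
print('basket', [onz(a,*p,.02).round(3)[:2].tolist() for p in [(227,239),(290,239),(290,273),(225,273)]])
for c,o in((a,(150,60,300,360)),(b,(120,90,350,320))):
    im=c['img'][o[1]:o[3],o[0]:o[2]]; cv2.imwrite(f"pics/b_{c['name']}.png",cv2.resize(im,None,fx=2,fy=2,interpolation=2))
E
```

```text
side ([181, 309, 18, 24, 324], [189.4, 320.4])
side ([209, 315, 17, 23, 327], [216.8, 326.1])
side ([254, 317, 17, 23, 280], [261.1, 329.1])
mat [[0.269, -0.311], [0.345, -0.22], [0.593, -0.41], [0.513, -0.51]]
scene ([136, 240, 23, 34, 384], [146.8, 256.9])
scene ([163, 280, 16, 18, 207], [170.4, 288.9])
mat [[0.344, -0.217], [0.592, -0.408], [0.516, -0.506], [0.268, -0.314]]
handle mid (array([ 0.561, -0.179,  0.1  ]), np.float64(0.0064))
tub rim corners (side NW,NE,SE,SW) [[0.479, 0.099], [0.705, 0.07], [0.684, -0.084], [0.465, -0.057]]
cleaner top [[0.295, 0.289], [0.56, 0.438], [0.654, 0.231], [0.389, 0.153]]
knob (array([0.377, 0.265, 0.155]), np.float64(0.0061))
basket [[0.484, -0.125], [0.657, -0.146], [0.639, -0.26], [0.471, -0.24]]
```

{"method": "step_arm", "body": {
  "motion": [
    [[0,0,-1],0],
    [[0,0,-2],0],
    [[0,0,-3],0],
    [[0,0,-4],0],
    [[0,0,-4],0]
  ]
}}

```text
time: 0.88
tool_pos: [0.135, -0.508, 0.4887]
tool_rot: [3.132, 0.001, 0.26]
contact_force: [0.7, 0.4, -1.6]
opening: 0.0918
grip_force: 0.0
```

{"method": "step_arm", "body": {
  "motion": [
    [[0,0,-1],0],
    [[0,0,-2],0],
    [[0,0,-3],0],
    [[0,0,-4],0],
    [[0,0,-5],0],
    [[0,0,-5],0]
  ]
}}

```text
time: 1.62
tool_pos: [0.114, -0.4277, 0.6936]
tool_rot: [3.138, -0.006, 0.26]
contact_force: [-0.1, 0.3, -1.2]
opening: 0.0919
grip_force: 0.0
```

View pics/b_side.png

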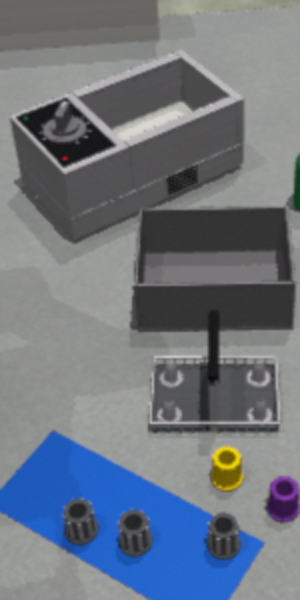

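The crop shows the three hubs on the mat, the empty basket with its handle along y, the tub and the cleaner. The knob bar points up and to the right.

```bash
python3 - <<'E'
from h import *
s=robot.observe(); print(s['qpos'].round(3),s['tool_pos'].round(4),s['tool_rot'].round(4))
E
```

```text
[-1.488  0.445  0.037  0.013  2.658 -0.165] [ 0.114  -0.4277  0.6936] [ 3.1384 -0.0056  0.2598]
```

{"method": "step_arm", "body": {
  "motion": [
    [[0,0,-1],0],
    [[0,0,-2],0],
    [[0,0,-3],0],
    [[0,0,-3],0]
  ]
}}

```text
time: 2.12
tool_pos: [0.1071, -0.4044, 0.7155]
tool_rot: [3.087, 0.002, 0.259]
contact_force: [-1.0, 0.3, -0.1]
opening: 0.0921
grip_force: 0.0
```

```bash
python3 - <<'E'
from h import *
s=robot.observe(); print(s['qpos'].round(3),s['tool_pos'].round(4),s['tool_rot'].round(4))
E
```

```text
[-1.502  0.393  0.037  0.019  2.657 -0.174] [ 0.1071 -0.4044  0.7155] [3.0866e+00 1.7000e-03 2.5950e-01]
```

{"method": "step_arm", "body": {
  "motion": [
    [[0,0,1],0],
    [[0,0,2],0],
    [[0,0,3],0],
    [[0,0,4],0],
    [[0,0,4],0],
    [[0,0,4],0]
  ]
}}

```text
time: 2.88
tool_pos: [0.11, -0.4149, 0.4705]
tool_rot: [3.101, -0.001, 0.26]
contact_force: [-0.1, -1.2, 1.0]
opening: 0.0916
grip_force: 0.0
```

```bash
python3 - <<'E'
from h import *
s=robot.observe(); print(s['qpos'].round(3),s['tool_pos'].round(4),s['tool_rot'].round(4))
E
```

```text
[-1.497  0.059  1.277  0.009  1.766 -0.184] [ 0.11   -0.4149  0.4705] [ 3.1008e+00 -9.0000e-04  2.5960e-01]
```

{"method": "step_arm", "body": {
  "motion": [
    [[0,1,0],0],
    [[0,2,0],0],
    [[0,3,0],0],
    [[0,4,0],0],
    [[0,5,0],0],
    [[0,6,0],0],
    [[0,7,0],0],
    [[0,8,0],0],
    [[0,8,0],0],
    [[0,8,0],0]
  ]
}}

```text
time: 4.12
tool_pos: [0.1965, -0.7421, 0.4213]
tool_rot: [3.039, 0.002, 0.26]
contact_force: [0.3, -0.8, 0.5]
opening: 0.0915
grip_force: 0.0
```

```bash
cat > st.py <<'E'
from h import *
s=robot.observe(); r=R.from_euler('xyz',s['tool_rot']).as_matrix()
p=s['tool_pos']; print('t',round(s['time'],2),'q',s['qpos'].round(3),'p',p.round(4),'r',round(np.hypot(p[0],p[1]),3),'az',round(np.degrees(np.arctan2(p[1],p[0])),1)); print('tz',r[:,2].round(4),'yaw',np.degrees(s['tool_rot'][2]).round(2),'F',s['contact_force'].round(1),'op',round(s['opening'],4),'g',round(s['grip_force'],1))
E
python3 st.py
```

```text
t 4.12 q [-1.415  0.906  0.036  0.01   2.097 -0.098] p [ 0.1965 -0.7421  0.4213] r 0.768 az -75.2
tz [ 0.0244 -0.0998 -0.9947] yaw 14.87 F [ 0.3 -0.8  0.5] op 0.0915 g 0.0
```

{"method": "step_arm", "body": {
  "motion": [
    [[0,10,0],0],
    [[0,10,0],0],
    [[0,10,0],0],
    [[0,10,0],0],
    [[0,10,0],0],
    [[0,10,0],0]
  ]
}}

```text
time: 4.88
tool_pos: [0.215, -0.8115, 0.3238]
tool_rot: [2.993, 0.002, 0.26]
contact_force: [-0.4, -0.1, -0.3]
opening: 0.0919
grip_force: 0.0
```

```bash
python3 st.py
```

```text
t 4.88 q [-1.407  1.036  0.036  0.013  1.921 -0.091] p [ 0.215  -0.8115  0.3238] r 0.84 az -75.2
tz [ 0.0364 -0.144  -0.9889] yaw 14.88 F [-0.4 -0.1 -0.3] op 0.0919 g 0.0
```

{"method": "step_arm", "body": {
  "motion": [
    [[0,40,0],0],
    [[0,40,0],0],
    [[0,40,0],0],
    [[0,40,0],0],
    [[0,40,0],0],
    [[0,40,0],0]
  ]
}}

```text
time: 5.62
tool_pos: [0.2278, -0.8596, 0.2478]
tool_rot: [2.942, 0.002, 0.26]
contact_force: [-0.6, -0.3, -0.0]
opening: 0.0919
grip_force: 0.0
```

```bash
python3 st.py
```

```text
t 5.62 q [-1.403  1.133  0.036  0.017  1.774 -0.087] p [ 0.2278 -0.8596  0.2478] r 0.889 az -75.2
tz [ 0.049  -0.1919 -0.9802] yaw 14.87 F [-0.6 -0.3 -0. ] op 0.0919 g 0.0
```

```bash
cat > go.py <<'E'
import sys
from h import *
# target world TCP, optional yaw (deg) of the tool: gives units and spin
s=robot.observe(); M=R.from_euler('xyz',s['tool_rot']).as_matrix()
a=[float(v) for v in sys.argv[1:]]; d=(M.T@(np.array(a[:3])-s['tool_pos']))/.06
sp=0
if len(a)>3:
    yaw=np.radians(a[3]); sp=-(yaw-s['tool_rot'][2]); sp=(sp+np.pi/2)%np.pi-np.pi/2
print('shift',d.round(3).tolist(),'spin',round(sp,4),'rows',int(np.ceil(np.linalg.norm(d)*.06/.06)),'q6',s['qpos'][5].round(2),'p',s['tool_pos'].round(4))
E
python3 go.py .0988 -.3876 .40;  python3 - <<'E'
import numpy as np
from scipy.optimize import least_squares
D=[(.3427,1.525,1.275,.5246,.243),(.445,.037,2.658,.4426,.6936),(.059,1.277,1.766,.4292,.4705),(.906,.036,2.097,.7677,.4213),(1.036,.036,1.921,.8395,.3238),(1.133,.036,1.774,.8893,.2478)]
D=np.array(D)
def f(x):
    r0,z0,L1,L2,a,Lt=x; q2,q3,q5,r,z=D.T
    # elbow offset a perpendicular to forearm
    t=q2+q3; s=t+q5
    return np.r_[r0+L1*np.sin(q2)+L2*np.sin(t)+a*np.cos(t)+Lt*np.sin(s)-r, z0+L1*np.cos(q2)+L2*np.cos(t)-a*np.sin(t)+Lt*np.cos(s)-z]
for a0 in (0,):
    o=least_squares(f,[0,.3,.45,.45,a0,.3]); print(o.x.round(4),np.abs(o.fun).max())
E
```

```text
shift [-0.064, -7.491, -4.101] spin 0 rows 9 q6 -0.09 p [ 0.2278 -0.8596  0.2478]
[0.0072 0.2149 0.5043 0.3791 0.0475 0.2907] 0.0009535556177238114
```

```bash
cat > path.py <<'E'
import sys
from h import *
# path.py x,y,z x,y,z ...: shifts (units) from the present pose and rows needed for each leg
s=robot.observe(); M=R.from_euler('xyz',s['tool_rot']).as_matrix(); last=s['tool_pos']
print('p',last.round(4),'yaw',np.degrees(s['tool_rot'][2]).round(2),'q6',s['qpos'][5].round(2))
for a in sys.argv[1:]:
    w=np.array([float(v) for v in a.split(',')]); print(w,(M.T@(w-s['tool_pos'])/.06).round(2).tolist(),'rows',round(np.linalg.norm(w-last)/.0625,1)); last=w
E
python3 path.py .12,-.5,.5 .4,-.3,.5 .5,.05,.5 .3,.45,.5 -.12,.5,.5
```

```text
p [ 0.2278 -0.8596  0.2478] yaw 14.87 q6 -0.09
[ 0.12 -0.5   0.5 ] [-0.21, -5.3, -5.36] rows 7.2
[ 0.4 -0.3  0.5] [5.16, -7.28, -5.77] rows 5.5
[0.5  0.05 0.5 ] [8.27, -12.38, -6.81] rows 5.8
[0.3  0.45 0.5 ] [6.76, -19.54, -8.25] rows 7.2
[-0.12  0.5   0.5 ] [0.21, -22.09, -8.75] rows 6.8
```

{"method": "step_arm", "body": {
  "motion": [
    [[-0.21,-5.3,-5.36],0],
    [[-0.21,-5.3,-5.36],0],
    [[-0.21,-5.3,-5.36],0],
    [[-0.21,-5.3,-5.36],0],
    [[-0.21,-5.3,-5.36],0],
    [[-0.21,-5.3,-5.36],0],
    [[-0.21,-5.3,-5.36],0],
    [[-0.21,-5.3,-5.36],0]
  ]
}}

```text
time: 6.62
tool_pos: [0.1193, -0.4986, 0.506]
tool_rot: [2.934, 0.004, 0.26]
contact_force: [0.2, 0.2, 0.1]
opening: 0.0918
grip_force: 0.0
```

{"method": "step_arm", "body": {
  "motion": [
    [[5.37,-1.98,-0.41],0],
    [[5.37,-1.98,-0.41],0],
    [[5.37,-1.98,-0.41],0],
    [[5.37,-1.98,-0.41],0],
    [[5.37,-1.98,-0.41],0],
    [[5.37,-1.98,-0.41],0]
  ]
}}

```text
time: 7.38
tool_pos: [0.4028, -0.2983, 0.5034]
tool_rot: [2.938, -0.002, 0.263]
contact_force: [0.6, -0.4, -0.1]
opening: 0.0916
grip_force: 0.0
```

{"method": "step_arm", "body": {
  "motion": [
    [[3.11,-5.1,-1.04],0],
    [[3.11,-5.1,-1.04],0],
    [[3.11,-5.1,-1.04],0],
    [[3.11,-5.1,-1.04],0],
    [[3.11,-5.1,-1.04],0],
    [[3.11,-5.1,-1.04],0]
  ]
}}

```text
time: 8.12
tool_pos: [0.5014, 0.0525, 0.5037]
tool_rot: [2.942, -0.004, 0.261]
contact_force: [0.8, -0.6, 0.1]
opening: 0.0918
grip_force: 0.0
```

{"method": "step_arm", "body": {
  "motion": [
    [[-1.51,-7.16,-1.44],0],
    [[-1.51,-7.16,-1.44],0],
    [[-1.51,-7.16,-1.44],0],
    [[-1.51,-7.16,-1.44],0],
    [[-1.51,-7.16,-1.44],0],
    [[-1.51,-7.16,-1.44],0],
    [[-1.51,-7.16,-1.44],0],
    [[-1.51,-7.16,-1.44],0]
  ]
}}

```text
time: 9.12
tool_pos: [0.2987, 0.4541, 0.5019]
tool_rot: [2.946, -0.001, 0.265]
contact_force: [0.2, -0.9, 0.2]
opening: 0.0918
grip_force: 0.0
```

```bash
python3 st.py; python3 path.py -.12,.5,.5
```

```text
t 9.12 q [ 0.933  0.437  0.705 -0.18   2.115  2.155] p [0.2987 0.4541 0.5019] r 0.543 az 56.7
tz [ 0.0515 -0.1876 -0.9809] yaw 15.16 F [ 0.2 -0.9  0.2] op 0.0918 g 0.0
p [0.2987 0.4541 0.5019] yaw 15.16 q6 2.16
[-0.12  0.5   0.5 ] [-6.53, -2.52, -0.47] rows 6.7
```

{"method": "step_arm", "body": {
  "motion": [
    [[-6.53,-2.52,-0.47],-0.2],
    [[-6.53,-2.52,-0.47],-0.4],
    [[-6.53,-2.52,-0.47],-0.6],
    [[-6.53,-2.52,-0.47],-0.8],
    [[-6.53,-2.52,-0.47],-1.0],
    [[-6.53,-2.52,-0.47],-1.2],
    [[-6.53,-2.52,-0.47],-1.2],
    [[-6.53,-2.52,-0.47],-1.2]
  ]
}}

```text
time: 10.12
tool_pos: [-0.1201, 0.499, 0.501]
tool_rot: [3.072, 0.182, 1.457]
contact_force: [-0.2, 0.2, -0.2]
opening: 0.0918
grip_force: 0.0
```

```bash
python3 st.py; python3 path.py -.17,.70,.46 -.42,1.67,.46
```

```text
t 10.12 q [ 1.675  0.405  0.757 -0.036  2.172  1.765] p [-0.1201  0.499   0.501 ] r 0.513 az 103.5
tz [ 0.049  -0.1871 -0.9811] yaw 83.51 F [-0.2  0.2 -0.2] op 0.0918 g 0.0
p [-0.1201  0.499   0.501 ] yaw 83.51 q6 1.76
[-0.17  0.7   0.46] [3.31, -1.21, 0.0] rows 3.4
[-0.42  1.67  0.46] [18.64, -6.96, -3.23] rows 16.0
```

{"method": "step_arm", "body": {
  "motion": [
    [[3.31,-1.21,0],0],
    [[3.31,-1.21,0],0],
    [[3.31,-1.21,0],0],
    [[8,-3,-1.2],0],
    [[8,-3,-1.2],0]
  ]
}}

```text
time: 10.75
tool_pos: [-0.162, 0.6808, 0.4052]
tool_rot: [3.082, 0.153, 1.452]
contact_force: [0.3, -1.9, 1.0]
opening: 0.0919
grip_force: 0.0
```

```bash
python3 st.py
```

```text
t 10.75 q [ 1.704  0.931  0.036 -0.027  2.337  1.8  ] p [-0.162   0.6808  0.4052] r 0.7 az 103.4
tz [ 0.0411 -0.1579 -0.9866] yaw 83.22 F [ 0.3 -1.9  1. ] op 0.0919 g 0.0
```

{"method": "step_arm", "body": {
  "motion": [
    [[5.5,-2.07,-1.1],0]
  ]
}}

```text
time: 10.88
tool_pos: [-0.1684, 0.702, 0.3843]
tool_rot: [3.094, 0.121, 1.455]
contact_force: [0.3, -0.1, -0.3]
opening: 0.092
grip_force: 0.0
```

```bash
python3 st.py
```

```text
t 10.88 q [ 1.707  0.957  0.036 -0.021  2.278  1.807] p [-0.1684  0.702   0.3843] r 0.722 az 103.5
tz [ 0.0337 -0.1257 -0.9915] yaw 83.36 F [ 0.3 -0.1 -0.3] op 0.092 g 0.0
```

{"method": "step_arm", "body": {
  "motion": [
    [[5.5,-2.07,-1.1],0]
  ]
}}

```text
time: 11.0
tool_pos: [-0.1741, 0.7222, 0.3641]
tool_rot: [3.105, 0.09, 1.456]
contact_force: [0.5, -0.8, 0.4]
opening: 0.0916
grip_force: 0.0
```

```bash
python3 st.py
```

```text
t 11.0 q [ 1.71   0.982  0.036 -0.016  2.22   1.813] p [-0.1741  0.7222  0.3641] r 0.743 az 103.6
tz [ 0.0261 -0.0938 -0.9953] yaw 83.45 F [ 0.5 -0.8  0.4] op 0.0916 g 0.0
```

{"method": "step_arm", "body": {
  "motion": [
    [[5.5,-2.07,-1.1],0],
    [[5.5,-2.07,-1.1],0],
    [[5.5,-2.07,-1.1],0]
  ]
}}

```text
time: 11.38
tool_pos: [-0.1852, 0.7589, 0.314]
tool_rot: [3.119, 0.053, 1.458]
contact_force: [0.4, 0.4, -0.2]
opening: 0.0919
grip_force: 0.0
```

```bash
python3 st.py
```

```text
t 11.38 q [ 1.715  1.045  0.036 -0.01   2.117  1.822] p [-0.1852  0.7589  0.314 ] r 0.781 az 103.7
tz [ 0.0163 -0.0547 -0.9984] yaw 83.56 F [ 0.4  0.4 -0.2] op 0.0919 g 0.0
```

{"method": "step_arm", "body": {
  "motion": [
    [[5.5,-2.07,-1.1],0]
  ]
}}

```text
time: 11.5
tool_pos: [-0.1901, 0.7756, 0.3005]
tool_rot: [3.132, 0.018, 1.459]
contact_force: [-0.4, 0.5, -0.6]
opening: 0.092
grip_force: 0.0
```

{"method": "step_arm", "body": {
  "motion": [
    [[0,0,-1],0],
    [[0,0,-1],0]
  ]
}}

```text
time: 11.75
tool_pos: [-0.1855, 0.7551, 0.3536]
tool_rot: [3.139, -0.002, 1.46]
contact_force: [0.4, 1.0, 0.8]
opening: 0.0919
grip_force: 0.0
```

```bash
python3 st.py
```

```text
t 11.75 q [ 1.714  0.994  0.036 -0.004  2.111  1.824] p [-0.1855  0.7551  0.3536] r 0.778 az 103.8
tz [ 0.0028  0.0016 -1.    ] yaw 83.64 F [0.4 1.  0.8] op 0.0919 g 0.0
```

```bash
python3 path.py .2,.45,.40 .5,0,.40 .42,-.33,.33; python3 - <<'E'
from h import *
a=cam('side')
for p in [(189.4,320.4),(216.8,326.1),(261.6,328)]: print(onz(a,*p,.024).round(3))
E
```

```text
p [-0.1855  0.7551  0.3536] yaw 83.64 q6 1.82
[0.2  0.45 0.4 ] [-4.34, 6.95, -0.76] rows 7.9
[0.5 0.  0.4] [-11.24, 12.75, -0.76] rows 8.7
[ 0.42 -0.33  0.33] [-16.86, 12.03, 0.39] rows 5.5
[ 0.378 -0.371  0.024]
[ 0.442 -0.394  0.024]
[ 0.547 -0.411  0.024]
```

{"method": "step_arm", "body": {
  "motion": [
    [[-4.34,6.95,-0.76],0],
    [[-4.34,6.95,-0.76],0],
    [[-4.34,6.95,-0.76],0],
    [[-4.34,6.95,-0.76],0],
    [[-4.34,6.95,-0.76],0],
    [[-4.34,6.95,-0.76],0],
    [[-4.34,6.95,-0.76],0],
    [[-4.34,6.95,-0.76],0]
  ]
}}

```text
time: 12.8
tool_pos: [0.1799, 0.4679, 0.3955]
tool_rot: [3.136, 0.001, 1.46]
contact_force: [0.9, 0.9, 0.5]
opening: 0.092
grip_force: 0.0
```

{"method": "step_arm", "body": {
  "motion": [
    [[-6.9,5.8,0],0],
    [[-6.9,5.8,0],0],
    [[-6.9,5.8,0],0],
    [[-6.9,5.8,0],0],
    [[-6.9,5.8,0],0],
    [[-6.9,5.8,0],0],
    [[-6.9,5.8,0],0],
    [[-6.9,5.8,0],0],
    [[-6.9,5.8,0],0]
  ]
}}

```text
time: 13.92
tool_pos: [0.4801, 0.016, 0.3978]
tool_rot: [3.136, 0.004, 1.458]
contact_force: [-0.0, 0.7, 0.1]
opening: 0.0915
grip_force: 0.0
```

{"method": "step_arm", "body": {
  "motion": [
    [[-5.62,-0.72,1.15],0],
    [[-5.62,-0.72,1.15],0],
    [[-5.62,-0.72,1.15],0],
    [[-5.62,-0.72,1.15],0],
    [[-5.62,-0.72,1.15],0],
    [[-5.62,-0.72,1.15],0],
    [[-5.62,-0.72,1.15],0],
    [[-5.62,-0.72,1.15],0]
  ]
}}

```text
time: 14.92
tool_pos: [0.3986, -0.3118, 0.3298]
tool_rot: [3.137, 0.004, 1.46]
contact_force: [0.4, -0.7, -0.1]
opening: 0.0917
grip_force: 0.0
```

```bash
python3 st.py; python3 - <<'E'
from h import *
c=cam('wrist'); cv2.imwrite('pics/c_w.png',c['img'])
for p in [(.378,-.371,.045),(.442,-.394,.045),(.547,-.411,.045),(.561,-.185,.116)]: print(proj(c,p).round(1))
E
```

```text
t 14.93 q [-0.815  0.249  1.417  0.     1.469 -0.704] p [ 0.3986 -0.3118  0.3298] r 0.506 az -38.0
tz [ 0.0044 -0.0045 -1.    ] yaw 83.64 F [ 0.4 -0.7 -0.1] op 0.0917 g 0.0
[246.9 199.1]
[290.6 209. ]
[356.6 211.4]
[375.   56.3]
```

View pics/c_w.png

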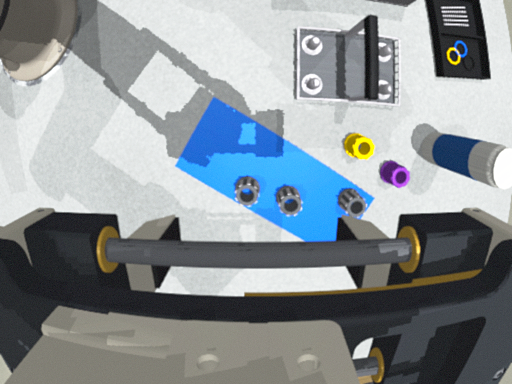

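The wrist view shows hubs at about (247,189), (290,201) and (354,202), with the basket above them at (347,65) and its pins visible.

```bash
python3 - <<'E'
import cv2
im=cv2.imread('pics/c_w.png')[20:218,225:415]; cv2.imwrite('pics/d.png',cv2.resize(im,None,fx=3,fy=3,interpolation=2))
E
```

```text
(no output)
```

View pics/d.png

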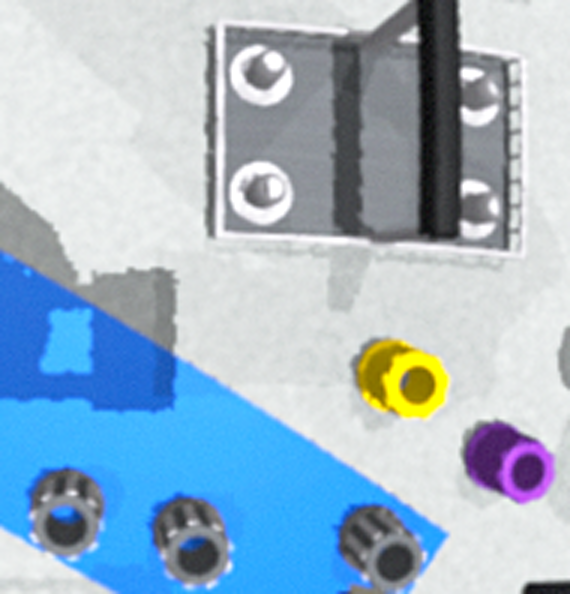

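```bash
cat > px.py <<'E'
E
python3 - <<'E'
from h import *
import pickle
c=cam('wrist')
f=lambda q,z:(onz(c,225+q[0]/3,20+q[1]/3,z)*1000).round(1).tolist()
for n,q in dict(A=(67,525),B=(194,551),C=(398,558)).items(): print(n,f(q,.045))
for n,q,z in [('tipNW',(268,66),.037),('tipSW',(268,186),.037),('tipNE',(488,93),.037),('tipSE',(488,205),.037),('discNW',(262,75),.005),('discSW',(262,192),.005)]: print(n,f(q,z))
for n,q in [('TL',(219,25)),('BL',(217,236)),('BR',(521,250)),('TR',(524,58))]: print('rim',n,f(q,.02))
print(robot.observe()['tool_pos'])
E
python3 go.py .378 -.371 .15 -7
```

```text
A [379.5, -364.4, 45.0]
B [441.5, -385.0, 45.0]
C [549.1, -401.7, 45.0]
tipNW [502.1, -147.3, 37.0]
tipSW [495.2, -207.9, 37.0]
tipNE [618.5, -162.6, 37.0]
tipSE [611.6, -221.9, 37.0]
discNW [505.4, -145.1, 5.0]
discSW [498.2, -208.3, 5.0]
rim TL [483.4, -120.0, 20.0]
rim BL [470.0, -230.2, 20.0]
rim BR [638.0, -246.0, 20.0]
rim TR [652.2, -138.7, 20.0]
[ 0.39882598 -0.31111113  0.33000157]
shift [-1.018, -0.251, 3.003] spin -1.5581 rows 4 q6 -0.7 p [ 0.3988 -0.3111  0.33  ]
```

{"method": "step_arm", "body": {
  "motion": [
    [[-1.0,-0.24,2.6],0.18],
    [[-1.0,-0.24,2.6],0.36],
    [[-1.0,-0.24,2.6],0.54],
    [[-1.0,-0.24,2.6],0.72],
    [[-1.0,-0.24,2.6],0.9],
    [[-1.0,-0.24,2.6],1.08],
    [[-1.0,-0.24,2.6],1.26],
    [[-1.0,-0.24,2.6],1.44],
    [[-1.0,-0.24,2.6],1.58],
    [[-1.0,-0.24,2.6],1.58]
  ],
  "hand": 110,
  "squeeze": 30
}}

```text
time: 16.27
tool_pos: [0.3786, -0.3698, 0.1741]
tool_rot: [3.137, -0.005, -0.117]
contact_force: [0.4, -0.5, -0.9]
opening: 0.0525
grip_force: 0.0
```

```bash
python3 st.py; python3 - <<'E'
from h import *
c=cam('wrist'); cv2.imwrite('pics/e.png',c['img'])
for p in [(.379,-.366,.045),(.4415,-.387,.045),(.549,-.404,.045)]: print(proj(c,p).round(1))
E
```

```text
t 16.27 q [-9.190e-01  4.130e-01  1.622e+00  1.000e-03  1.101e+00  7.690e-01] p [ 0.3786 -0.3698  0.1741] r 0.529 az -44.3
tz [ 0.0042 -0.0048 -1.    ] yaw -6.71 F [ 0.4 -0.5 -0.9] op 0.0525 g 0.0
[253.5 186.9]
[268.3 117.7]
[273.    3.9]
```

View pics/e.png

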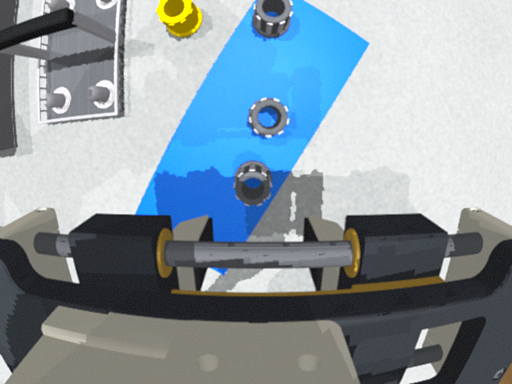

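Hub A's bore is at (253,186) and B's at (268,117). Both match the projected estimates, so I'll descend and grip A.

{"method": "step_arm", "body": {
  "motion": [
    [[0,-0.06,1],0],
    [[0,-0.06,1.8],0],
    [[0,-0.06,2.2],0],
    [[0,-0.06,2.2],0],
    [[0,-0.06,2.2],0]
  ]
}}

```text
time: 16.95
tool_pos: [0.3794, -0.368, 0.0427]
tool_rot: [3.137, -0.005, -0.118]
contact_force: [0.7, 0.3, 0.7]
opening: 0.0525
grip_force: 0.0
```

{"method": "step_arm", "body": {
  "motion": [
    [[0,0,0],0],
    [[0,0,0],0],
    [[0,0,0],0],
    [[0,0,0],0],
    [[0,0,0],0]
  ],
  "hand": 255,
  "squeeze": 40
}}

```text
time: 17.58
tool_pos: [0.379, -0.3676, 0.0424]
tool_rot: [3.137, -0.005, -0.12]
contact_force: [-0.2, 1.3, 6.7]
opening: 0.0326
grip_force: 40.0
```

{"method": "step_arm", "body": {
  "motion": [
    [[0,0,-0.8],0],
    [[0,0,-1.8],0],
    [[0,0,-2.4],0],
    [[0,0,-2.4],0]
  ]
}}

```text
time: 18.08
tool_pos: [0.3791, -0.3681, 0.1886]
tool_rot: [3.133, -0.009, -0.12]
contact_force: [-0.4, 0.5, -0.5]
opening: 0.0328
grip_force: 40.0
```

```bash
python3 st.py; python3 - <<'E'
from h import *
s=cam('side');cv2.imwrite('pics/f_s.png',s['img'])
# basket pin targets from centre & yaw, vs detected tips
c=np.array([.557,-.185]); y=np.radians(-7)
for dx,dy in [(-.06,-.032),(-.06,.032),(.06,-.032),(.06,.032)]:
    print((c+np.array([dx*np.cos(y)-dy*np.sin(y),dx*np.sin(y)+dy*np.cos(y)])).round(4))
E
```

```text
t 18.07 q [-0.916  0.393  1.609  0.     1.128  0.775] p [ 0.3791 -0.3681  0.1886] r 0.528 az -44.2
tz [ 0.0075 -0.0093 -0.9999] yaw -6.87 F [-0.4  0.5 -0.5] op 0.0328 g 40.0
[ 0.4935 -0.2094]
[ 0.5013 -0.1459]
[ 0.6127 -0.2241]
[ 0.6205 -0.1606]
```

```bash
python3 path.py .43,-.20,.185
```

```text
p [ 0.3783 -0.3671  0.1863] yaw -6.86 q6 0.77
[ 0.43  -0.2    0.185] [0.52, -2.87, 0.01] rows 2.8
```

{"method": "step_arm", "body": {
  "motion": [
    [[0.52,-2.8,0],0],
    [[0.52,-2.8,0],0],
    [[0.52,-2.8,0],0],
    [[0.52,-2.8,0],0],
    [[0.52,-2.8,0],0]
  ]
}}

```text
time: 18.75
tool_pos: [0.4288, -0.2039, 0.184]
tool_rot: [3.139, -0.002, -0.119]
contact_force: [-0.9, -0.3, -0.9]
opening: 0.0327
grip_force: 40.0
```

```bash
python3 st.py; python3 - <<'E'
from h import *
c=cam('wrist'); 
for p in [(.4935,-.2094,.037),(.5013,-.1459,.037),(.6127,-.2241,.037),(.6205,-.1606,.037)]: print(proj(c,p).round(1))
cv2.imwrite('pics/g.png',c['img'])
cv2.imwrite('pics/gc.png',cv2.resize(c['img'][0:200,140:400],None,fx=3,fy=3,interpolation=2))
E
```

```text
t 18.75 q [-0.604  0.311  1.75  -0.002  1.077  1.087] p [ 0.4288 -0.2039  0.184 ] r 0.475 az -25.4
tz [ 0.0016 -0.0032 -1.    ] yaw -6.84 F [-0.9 -0.3 -0.9] op 0.0327 g 40.0
[255.4 116.6]
[190.  117.6]
[255.9  -1.1]
[191.5   1.5]
```

View pics/gc.png

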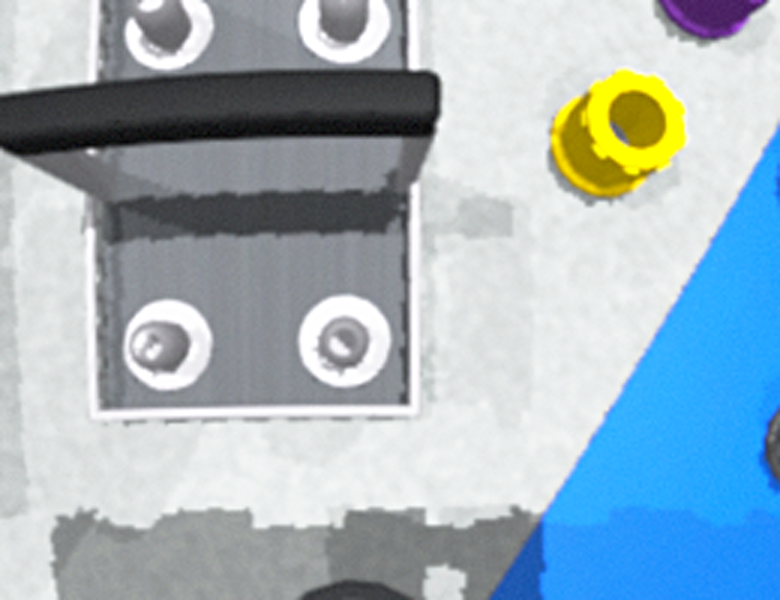

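Pin tips are at crop (343,342) and (155,343), about 2 mm farther in x than I predicted. I'll refine the estimate.

```bash
python3 - <<'E'
from h import *
c=cam('wrist'); 
for q,z in [((343,342),.037),((155,343),.037),((344,341),.0045),((168,344),.0045),((92,412),.02),((414,412),.02)]: print((onz(c,140+q[0]/3,q[1]/3,z)*1000).round(1))
E
python3 go.py .495 -.208 .15 -7
```

```text
[ 496.2 -209.4   37. ]
[ 504.4 -148.6   37. ]
[ 496.4 -209.5    4.5]
[ 504.1 -146.2    4.5]
[ 484.4 -118.6   20. ]
[ 469.4 -230.5   20. ]
shift [1.099, -0.082, 0.575] spin 0.0009 rows 2 q6 1.09 p [ 0.4288 -0.2048  0.1844]
```

{"method": "step_arm", "body": {
  "motion": [
    [[0.6,-0.03,0.3],0],
    [[1.127,-0.05,0.8],0],
    [[1.127,-0.05,1.4],0],
    [[1.127,-0.05,1.4],0],
    [[1.127,-0.05,1.4],0]
  ]
}}

```text
time: 19.48
tool_pos: [0.4971, -0.2103, 0.1022]
tool_rot: [3.138, -0.005, -0.121]
contact_force: [-0.3, 0.6, -0.7]
opening: 0.0326
grip_force: 40.0
```

{"method": "step_arm", "body": {
  "motion": [
    [[0,0,0.2],0],
    [[0,0,0.4],0],
    [[0,0,0.5],0],
    [[0,0,0.5],0]
  ]
}}

```text
time: 19.98
tool_pos: [0.497, -0.2092, 0.0708]
tool_rot: [3.138, -0.003, -0.12]
contact_force: [-0.0, 0.0, -1.4]
opening: 0.0327
grip_force: 40.0
```

```bash
python3 st.py; python3 go.py .4963 -.2095 .046
```

```text
t 19.98 q [-0.54   0.564  1.701 -0.002  0.872  1.152] p [ 0.497  -0.2092  0.0708] r 0.539 az -22.8
tz [ 0.0027 -0.0035 -1.    ] yaw -6.87 F [-0.   0.  -1.4] op 0.0327 g 40.0
shift [-0.012, 0.005, 0.413] spin 0 rows 1 q6 1.15 p [ 0.497  -0.2092  0.0708]
```

{"method": "step_arm", "body": {
  "motion": [
    [[0,0,0.15],0],
    [[0,0,0.3],0],
    [[0,0,0.42],0],
    [[0,0,0.46],0],
    [[0,0,0.46],0]
  ]
}}

```text
time: 20.6
tool_pos: [0.4973, -0.2094, 0.0461]
tool_rot: [3.138, -0.005, -0.119]
contact_force: [-8.2, 3.3, 25.3]
opening: 0.0324
grip_force: 40.0
```

```bash
python3 st.py
```

```text
t 20.6 q [-0.54   0.602  1.72  -0.003  0.814  1.152] p [ 0.4973 -0.2094  0.0461] r 0.54 az -22.8
tz [ 0.0041 -0.0046 -1.    ] yaw -6.83 F [-8.2  3.3 25.3] op 0.0324 g 40.0
```

{"method": "step_arm", "body": {
  "motion": [
    [[0,0,-0.03],0],
    [[0,0,-0.03],0],
    [[0,0,-0.03],0],
    [[0,0,-0.03],0]
  ],
  "hand": 125
}}

```text
time: 21.1
tool_pos: [0.4971, -0.2094, 0.0451]
tool_rot: [3.138, -0.003, -0.12]
contact_force: [-0.3, 0.7, 0.7]
opening: 0.0468
grip_force: 0.0
```

{"method": "step_arm", "body": {
  "motion": [
    [[0,0,-0.4],0],
    [[0,0,-1.4],0],
    [[0,0,-2.3],0],
    [[0,0,-2.3],0],
    [[0,0,-2.3],0]
  ]
}}

```text
time: 21.72
tool_pos: [0.4963, -0.2087, 0.1828]
tool_rot: [3.139, -0.003, -0.12]
contact_force: [-0.7, -0.2, -0.5]
opening: 0.0468
grip_force: 0.0
```

```bash
python3 st.py; python3 path.py .4415,-.387,.175 .4415,-.387,.042
```

```text
t 21.73 q [-0.54   0.42   1.582 -0.002  1.135  1.152] p [ 0.4963 -0.2087  0.1828] r 0.538 az -22.8
tz [ 0.0025 -0.0034 -1.    ] yaw -6.88 F [-0.7 -0.2 -0.5] op 0.0468 g 0.0
p [ 0.4963 -0.2087  0.1828] yaw -6.88 q6 1.15
[ 0.4415 -0.387   0.175 ] [-0.55, 3.06, 0.14] rows 3.0
[ 0.4415 -0.387   0.042 ] [-0.56, 3.05, 2.35] rows 2.1
```

{"method": "step_arm", "body": {
  "motion": [
    [[-0.3,1,0.1],0],
    [[-0.5,2,0.14],0],
    [[-0.55,3.06,0.14],0],
    [[-0.55,3.06,0.14],0],
    [[-0.55,3.06,0.14],0]
  ],
  "hand": 110
}}

```text
time: 22.35
tool_pos: [0.4413, -0.3865, 0.1736]
tool_rot: [3.141, -0.001, -0.121]
contact_force: [-0.3, 0.8, -0.5]
opening: 0.0521
grip_force: 0.0
```

```bash
cat > hub.py <<'E'
from h import *
# blobs on the blue mat from wrist and side: projected to mid-hub height
for n in ('wrist','side'):
    c=cam(n); hsv=cv2.cvtColor(c['img'],cv2.COLOR_BGR2HSV); m=cv2.inRange(hsv,(98,120,60),(128,255,255))
    n_,l,s,_=cv2.connectedComponentsWithStats(m); mm=(l==1+np.argmax(s[1:,4])).astype(np.uint8)
    h=cv2.convexHull(np.vstack(cv2.findContours(mm,0,2)[0])); f=np.zeros_like(mm); cv2.fillPoly(f,[h],1)
    k=cv2.morphologyEx(((f==1)&(mm==0)).astype(np.uint8),cv2.MORPH_OPEN,np.ones((3,3)))
    for b,cc in blobs(k,80): print(n,b,cc,onz(c,*cc,.023).round(4)[:2])
E
python3 st.py; python3 hub.py; python3 go.py .4415 -.387 .042
```

```text
t 22.35 q [-0.85   0.514  1.452  0.     1.174  0.842] p [ 0.4413 -0.3865  0.1736] r 0.587 az -41.2
tz [ 1.1e-03 -7.0e-04 -1.0e+00] yaw -6.92 F [-0.3  0.8 -0.5] op 0.0521 g 0.0
wrist [243, 52, 41, 44, 1337] [262.9, 74.2] [ 0.5466 -0.4039]
wrist [241, 158, 38, 46, 1361] [259.2, 180.3] [ 0.4421 -0.3877]
wrist [174, 215, 39, 26, 630] [196.6, 227.3] [ 0.3989 -0.3149]
side [187, 284, 39, 26, 713] [203.3, 299.5] [ 0.413  -0.3159]
side [209, 315, 17, 23, 311] [216.8, 326.2] [ 0.4424 -0.3934]
side [254, 318, 16, 21, 270] [260.9, 328.8] [ 0.5448 -0.4123]
shift [-0.013, 0.019, 2.21] spin 0 rows 3 q6 0.84 p [ 0.4421 -0.3857  0.1746]
```

{"method": "step_arm", "body": {
  "motion": [
    [[0,0.01,1],0],
    [[0,0.01,1.8],0],
    [[0,0.01,2.2],0],
    [[0,0.01,2.2],0],
    [[0,0.01,2.2],0]
  ]
}}

```text
time: 23.08
tool_pos: [0.4434, -0.3882, 0.0448]
tool_rot: [3.137, -0.005, -0.119]
contact_force: [-0.7, -0.4, 0.5]
opening: 0.0523
grip_force: 0.0
```

{"method": "step_arm", "body": {
  "motion": [
    [[0,0,0],0],
    [[0,0,0],0],
    [[0,0,0],0],
    [[0,0,0],0],
    [[0,0,0],0]
  ],
  "hand": 255,
  "squeeze": 40
}}

```text
time: 23.7
tool_pos: [0.4428, -0.3887, 0.0446]
tool_rot: [3.137, -0.005, -0.12]
contact_force: [-0.7, 2.0, 6.8]
opening: 0.0332
grip_force: 40.0
```

{"method": "step_arm", "body": {
  "motion": [
    [[0,0,-0.8],0],
    [[0,0,-1.8],0],
    [[0,0,-2.4],0],
    [[0,0,-2.4],0]
  ]
}}

```text
time: 24.2
tool_pos: [0.4429, -0.389, 0.1909]
tool_rot: [3.134, -0.009, -0.12]
contact_force: [0.5, -0.5, -1.4]
opening: 0.0331
grip_force: 40.0
```

```bash
python3 st.py; python3 path.py .45,-.14,.185 .5045,-.147,.105; python3 - <<'E'
from h import *
s=cam('side');cv2.imwrite('pics/h_s.png',cv2.resize(s['img'][220:360,160:340],None,fx=4,fy=4,interpolation=2))
E
```

```text
t 24.2 q [-0.851  0.497  1.43  -0.     1.203  0.84 ] p [ 0.4429 -0.389   0.1909] r 0.59 az -41.3
tz [ 0.0079 -0.009  -0.9999] yaw -6.88 F [ 0.5 -0.5 -1.4] op 0.0331 g 40.0
p [ 0.4429 -0.389   0.1909] yaw -6.88 q6 0.84
[ 0.45  -0.14   0.185] [-0.38, -4.14, 0.06] rows 4.0
[ 0.5045 -0.147   0.105 ] [0.52, -4.14, 1.4] rows 1.6
```

View pics/h_s.png

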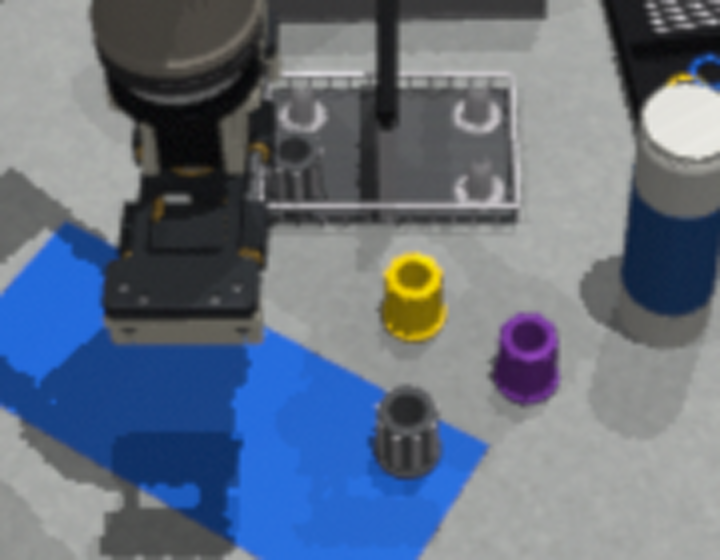

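Hub A is seated on pin0, the basket hasn't moved, and hub C is still on the mat. Now I'll put hub B on pin1.

{"method": "step_arm", "body": {
  "motion": [
    [[-0.2,-2,0.06],0],
    [[-0.38,-3,0.06],0],
    [[-0.38,-4.14,0.06],0],
    [[-0.38,-4.14,0.06],0],
    [[0.52,-4.14,0.7],0],
    [[0.52,-4.14,1.4],0],
    [[0.52,-4.14,1.4],0],
    [[0.52,-4.14,1.4],0]
  ]
}}

```text
time: 25.25
tool_pos: [0.5026, -0.1454, 0.1031]
tool_rot: [3.138, -0.003, -0.12]
contact_force: [-0.0, 0.6, 0.2]
opening: 0.0332
grip_force: 40.0
```

```bash
python3 go.py .5045 -.147 .073
```

```text
shift [0.034, 0.021, 0.502] spin 0 rows 1 q6 1.27 p [ 0.5026 -0.1454  0.1031]
```

{"method": "step_arm", "body": {
  "motion": [
    [[0.03,0.02,0.2],0],
    [[0.03,0.02,0.35],0],
    [[0.03,0.02,0.5],0],
    [[0.03,0.02,0.5],0]
  ]
}}

```text
time: 25.75
tool_pos: [0.5042, -0.1466, 0.0722]
tool_rot: [3.139, -0.002, -0.12]
contact_force: [0.8, 1.0, -0.5]
opening: 0.0335
grip_force: 40.0
```

{"method": "step_arm", "body": {
  "motion": [
    [[0,0,0.15],0],
    [[0,0,0.3],0],
    [[0,0,0.42],0],
    [[0,0,0.46],0],
    [[0,0,0.46],0]
  ]
}}

```text
time: 26.38
tool_pos: [0.5049, -0.1469, 0.0481]
tool_rot: [3.137, -0.005, -0.12]
contact_force: [-9.0, 4.2, 29.9]
opening: 0.0329
grip_force: 40.0
```

```bash
python3 st.py
```

```text
t 26.38 q [-0.428  0.58   1.758 -0.003  0.797  1.265] p [ 0.5049 -0.1469  0.0481] r 0.526 az -16.2
tz [ 0.0047 -0.0047 -1.    ] yaw -6.85 F [-9.   4.2 29.9] op 0.0329 g 40.0
```

{"method": "step_arm", "body": {
  "motion": [
    [[0,0,-0.03],0],
    [[0,0,-0.03],0],
    [[0,0,-0.03],0],
    [[0,0,-0.03],0]
  ],
  "hand": 125
}}

```text
time: 26.88
tool_pos: [0.5047, -0.1469, 0.0466]
tool_rot: [3.138, -0.003, -0.12]
contact_force: [-0.2, -0.7, -0.4]
opening: 0.0465
grip_force: 0.0
```

{"method": "step_arm", "body": {
  "motion": [
    [[0,0,-0.4],0],
    [[0,0,-1.4],0],
    [[0,0,-2.3],0],
    [[0,0,-2.3],0],
    [[0,0,-2.3],0]
  ]
}}

```text
time: 27.5
tool_pos: [0.5039, -0.1462, 0.1844]
tool_rot: [3.138, -0.003, -0.12]
contact_force: [-0.3, -0.7, 0.5]
opening: 0.0468
grip_force: 0.0
```

```bash
python3 path.py .44,-.36,.21 .549,-.404,.175
```

```text
p [ 0.5039 -0.1462  0.1844] yaw -6.87 q6 1.26
[ 0.44 -0.36  0.21] [-0.63, 3.67, -0.42] rows 3.6
[ 0.549 -0.404  0.175] [1.26, 4.18, 0.17] rows 2.0
```

{"method": "step_arm", "body": {
  "motion": [
    [[-0.63,1,-0.42],0],
    [[-0.63,2,-0.42],0],
    [[-0.63,3.67,-0.42],0],
    [[-0.63,3.67,-0.42],0],
    [[1.26,4.18,0.17],0],
    [[1.26,4.18,0.17],0],
    [[1.26,4.18,0.17],0],
    [[1.26,4.18,0.17],0]
  ],
  "hand": 110
}}

```text
time: 28.5
tool_pos: [0.5486, -0.4038, 0.1737]
tool_rot: [3.14, -0.0, -0.12]
contact_force: [-0.9, 0.2, 0.1]
opening: 0.0518
grip_force: 0.0
```

```bash
python3 hub.py; python3 go.py .548 -.404 .044
```

```text
wrist [222, 158, 25, 35, 406] [236.2, 176.4] [ 0.5559 -0.3825]
wrist [304, 215, 28, 25, 402] [314.5, 225.5] [ 0.493  -0.4581]
shift [-0.019, -0.009, 2.208] spin 0 rows 3 q6 0.94 p [ 0.5486 -0.4042  0.1765]
```

```bash
python3 - <<'E'
from h import *
c=cam('wrist'); print(proj(c,(.548,-.404,.045)))
cv2.imwrite('pics/i.png',cv2.resize(c['img'][80:260,130:390],None,fx=3,fy=3))
E
```

```text
[257.57305968 186.76978605]
```

View pics/i.png

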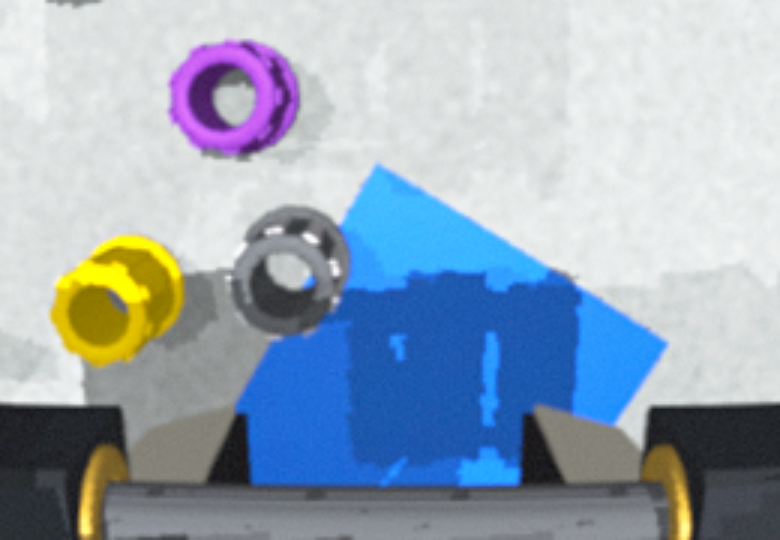

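Hub C has been knocked. Its bore is now at crop (285,284), with the yellow decoy at (98,310) and the purple one at (233,97).

```bash
python3 - <<'E'
from h import *
c=cam('wrist')
for n,q in dict(C=(285,284),Y=(98,312),P=(222,97)).items(): print(n,(onz(c,130+q[0]/3,80+q[1]/3,.045)*1000).round(1))
print('flange C',(onz(c,130+300/3,80+247/3,.006)*1000).round(1))
E
python3 go.py .556 -.376 .175
```

```text
C [ 563.4 -375.1   45. ]
Y [ 562.1 -312.1   45. ]
P [ 624.2 -363.6   45. ]
flange C [ 568.6 -377.1    6. ]
shift [0.062, -0.485, 0.04] spin 0 rows 1 q6 0.94 p [ 0.5488 -0.4044  0.1775]
```

{"method": "step_arm", "body": {
  "motion": [
    [[0.185,-0.51,0],-0.15],
    [[0.185,-0.51,0],-0.3],
    [[0.185,-0.51,0],-0.45],
    [[0.185,-0.51,0],-0.6],
    [[0.185,-0.51,0],-0.6]
  ],
  "hand": 125
}}

```text
time: 29.32
tool_pos: [0.5637, -0.3754, 0.1774]
tool_rot: [3.135, -0.002, 0.478]
contact_force: [0.8, -0.0, -0.5]
opening: 0.0466
grip_force: 0.0
```

```bash
python3 st.py;python3 - <<'E'
from h import *
c=cam('wrist'); print(proj(c,(.5634,-.3751,.045)))
cv2.imwrite('pics/j.png',cv2.resize(c['img'][80:260,130:390],None,fx=3,fy=3))
E
python3 go.py .5634 -.3751 .043
```

```text
t 29.32 q [-7.000e-01  6.720e-01  1.153e+00 -1.000e-03  1.310e+00  3.920e-01] p [ 0.5637 -0.3754  0.1774] r 0.677 az -33.7
tz [ 0.0048 -0.0051 -1.    ] yaw 27.41 F [ 0.8 -0.  -0.5] op 0.0466 g 0.0
[256.14032431 185.81636269]
shift [-0.007, -0.023, 2.236] spin 0 rows 3 q6 0.39 p [ 0.5638 -0.3754  0.1772]
```

View pics/j.png

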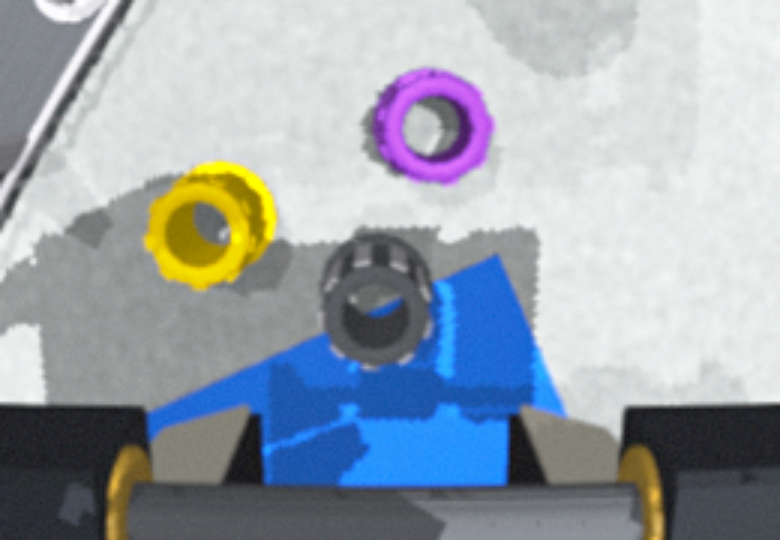

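The gripper is centred over hub C at crop (376,312) and clear of the yellow and purple decoys.

{"method": "step_arm", "body": {
  "motion": [
    [[0.02,-0.02,1],0],
    [[0.02,-0.02,1.8],0],
    [[0.02,-0.02,2.22],0],
    [[0.02,-0.02,2.22],0],
    [[0.02,-0.02,2.22],0]
  ]
}}

```text
time: 30.0
tool_pos: [0.5657, -0.375, 0.0446]
tool_rot: [3.134, -0.002, 0.479]
contact_force: [-0.0, -0.7, 1.4]
opening: 0.047
grip_force: 0.0
```

{"method": "step_arm", "body": {
  "motion": [
    [[0,0,0],0],
    [[0,0,0],0],
    [[0,0,0],0],
    [[0,0,0],0],
    [[0,0,0],0]
  ],
  "hand": 255,
  "squeeze": 40
}}

```text
time: 30.62
tool_pos: [0.5655, -0.3746, 0.0444]
tool_rot: [3.135, -0.002, 0.48]
contact_force: [-1.0, 1.3, 6.7]
opening: 0.0331
grip_force: 40.0
```

{"method": "step_arm", "body": {
  "motion": [
    [[0,0,-0.8],0],
    [[0,0,-1.8],0],
    [[0,0,-2.6],0.15],
    [[0,0,-3],0.3],
    [[0,0,-3],0.45],
    [[0,0,-3],0.6],
    [[0,0,-3],0.6],
    [[0,0,-3],0.6]
  ]
}}

```text
time: 31.62
tool_pos: [0.5643, -0.3736, 0.2227]
tool_rot: [3.138, -0.004, -0.117]
contact_force: [-0.3, 0.6, -0.5]
opening: 0.0333
grip_force: 40.0
```

```bash
python3 st.py; python3 path.py .6154,-.224,.22 .6154,-.224,.105;  python3 - <<'E'
from h import *
s=cam('side');cv2.imwrite('pics/k_s.png',cv2.resize(s['img'][200:380,150:380],None,fx=3,fy=3,interpolation=2))
E
```

```text
t 31.62 q [-6.980e-01  6.420e-01  1.084e+00 -1.000e-03  1.411e+00  9.910e-01] p [ 0.5643 -0.3736  0.2227] r 0.677 az -33.5
tz [ 0.0034 -0.0039 -1.    ] yaw -6.72 F [-0.3  0.6 -0.5] op 0.0333 g 40.0
p [ 0.5643 -0.3736  0.2227] yaw -6.72 q6 0.99
[ 0.6154 -0.224   0.22  ] [0.55, -2.58, 0.04] rows 2.5
[ 0.6154 -0.224   0.105 ] [0.55, -2.58, 1.96] rows 1.8
```

View pics/k_s.png

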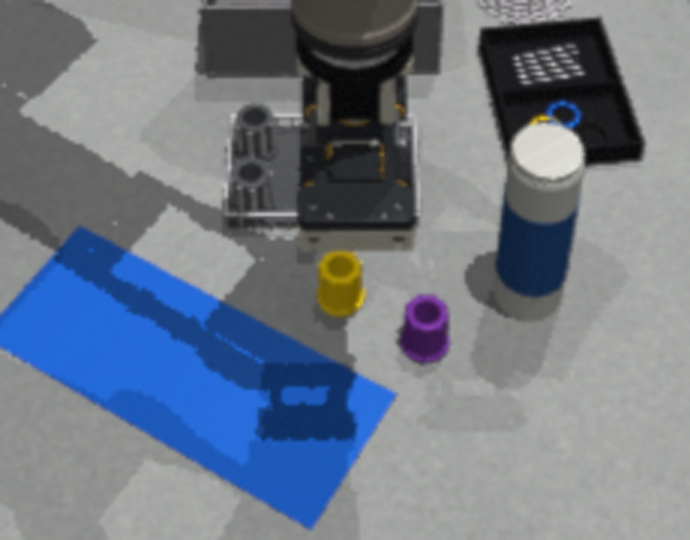

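Hub C is in hand, the mat is empty, and hubs A and B are on their pins. Next is pin2.

{"method": "step_arm", "body": {
  "motion": [
    [[0.4,-1,0],0],
    [[0.57,-2,0],0],
    [[0.57,-2.58,0],0],
    [[0.57,-2.58,0],0],
    [[0.57,-2.58,1],0],
    [[0.57,-2.58,1.96],0],
    [[0.57,-2.58,1.96],0],
    [[0.57,-2.58,1.96],0]
  ]
}}

```text
time: 32.67
tool_pos: [0.6184, -0.2258, 0.107]
tool_rot: [3.137, -0.007, -0.12]
contact_force: [0.4, 0.5, -0.3]
opening: 0.0332
grip_force: 40.0
```

```bash
python3 st.py; python3 go.py .6164 -.224 .073
```

```text
t 32.67 q [-0.465  0.701  1.303 -0.002  1.129  1.227] p [ 0.6184 -0.2258  0.107 ] r 0.658 az -20.1
tz [ 0.0064 -0.0056 -1.    ] yaw -6.89 F [ 0.4  0.5 -0.3] op 0.0332 g 40.0
shift [-0.041, -0.029, 0.567] spin 0 rows 1 q6 1.23 p [ 0.6184 -0.2258  0.107 ]
```

{"method": "step_arm", "body": {
  "motion": [
    [[-0.03,-0.03,0.1],0],
    [[-0.04,-0.03,0.3],0],
    [[-0.04,-0.03,0.5],0],
    [[-0.04,-0.03,0.57],0],
    [[-0.04,-0.03,0.57],0]
  ]
}}

```text
time: 33.3
tool_pos: [0.6154, -0.2227, 0.0701]
tool_rot: [3.138, -0.004, -0.12]
contact_force: [1.7, -0.7, -1.2]
opening: 0.0335
grip_force: 40.0
```

{"method": "step_arm", "body": {
  "motion": [
    [[0,0,0.15],0],
    [[0,0,0.3],0],
    [[0,0,0.42],0],
    [[0,0,0.46],0],
    [[0,0,0.46],0]
  ]
}}

```text
time: 33.92
tool_pos: [0.6164, -0.2229, 0.0482]
tool_rot: [3.137, -0.008, -0.12]
contact_force: [-8.5, 4.6, 31.8]
opening: 0.0335
grip_force: 40.0
```

```bash
python3 st.py
```

```text
t 33.92 q [-0.463  0.763  1.362 -0.002  1.007  1.229] p [ 0.6164 -0.2229  0.0482] r 0.655 az -19.9
tz [ 0.0073 -0.0058 -1.    ] yaw -6.86 F [-8.5  4.6 31.8] op 0.0335 g 40.0
```

{"method": "step_arm", "body": {
  "motion": [
    [[0,0,-0.03],0],
    [[0,0,-0.03],0],
    [[0,0,-0.03],0],
    [[0,0,-0.03],0]
  ],
  "hand": 125
}}

```text
time: 34.42
tool_pos: [0.615, -0.2225, 0.0439]
tool_rot: [3.139, -0.003, -0.12]
contact_force: [0.3, -0.1, -0.6]
opening: 0.0467
grip_force: 0.0
```

{"method": "step_arm", "body": {
  "motion": [
    [[0,0,-0.4],0],
    [[0,0,-1.4],0],
    [[0,0,-2.4],0],
    [[0,0,-2.8],0],
    [[0,0,-2.8],0]
  ]
}}

```text
time: 35.05
tool_pos: [0.6156, -0.2224, 0.2147]
tool_rot: [3.137, -0.008, -0.12]
contact_force: [-0.0, 0.3, -0.3]
opening: 0.047
grip_force: 0.0
```

```bash
python3 st.py; python3 path.py .56,-.185,.215
```

```text
t 35.05 q [-0.463  0.6    1.181 -0.002  1.351  1.228] p [ 0.6156 -0.2224  0.2147] r 0.654 az -19.9
tz [ 0.0072 -0.0058 -1.    ] yaw -6.87 F [-0.   0.3 -0.3] op 0.047 g 0.0
p [ 0.6156 -0.2224  0.2147] yaw -6.87 q6 1.23
[ 0.56  -0.185  0.215] [-0.99, -0.51, -0.02] rows 1.1
```

{"method": "step_arm", "body": {
  "motion": [
    [[-0.94,0.66,-0.3],-0.17],
    [[-0.94,0.66,-0.3],-0.34],
    [[-0.94,0.66,-0.3],-0.51],
    [[-0.94,0.66,-0.3],-0.68],
    [[-0.94,0.66,-0.3],-0.85],
    [[-0.94,0.66,-0.3],-1.02],
    [[-0.94,0.66,-0.3],-1.2],
    [[-0.94,0.66,-0.3],-1.38],
    [[-0.94,0.66,-0.3],-1.57],
    [[-0.94,0.66,-0.3],-1.57]
  ],
  "hand": 60
}}

```text
time: 36.3
tool_pos: [0.5533, -0.2541, 0.2283]
tool_rot: [3.141, 0.002, 1.448]
contact_force: [-0.1, 0.3, -0.1]
opening: 0.07
grip_force: 0.0
```

```bash
python3 st.py; python3 - <<'E'
from h import *
c=cam('wrist'); print(proj(c,(.56,-.185,.116)))
u=np.array([.1219,.9925]);
for d in (-.056,.056): print(proj(c,(*(np.array([.56,-.185])+d*u),.116)))
cv2.imwrite('pics/l.png',cv2.resize(c['img'][40:240,120:380],None,fx=3,fy=3))
E
python3 path.py .56,-.185,.215 .56,-.185,.102
```

```text
t 36.3 q [-0.556  0.508  1.304 -0.002  1.329 -0.433] p [ 0.5533 -0.2541  0.2283] r 0.609 az -24.7
tz [ 1.0e-04 -1.9e-03 -1.0e+00] yaw 82.99 F [-0.1  0.3 -0.1] op 0.07 g 0.0
[254.60743321 110.58753489]
[254.67247188 175.19553975]
[254.64470112  46.10239522]
p [ 0.5535 -0.2542  0.2287] yaw 82.87 q6 -0.43
[ 0.56  -0.185  0.215] [1.16, -0.04, 0.23] rows 1.1
[ 0.56  -0.185  0.102] [1.16, -0.04, 2.11] rows 1.8
```

View pics/l.png

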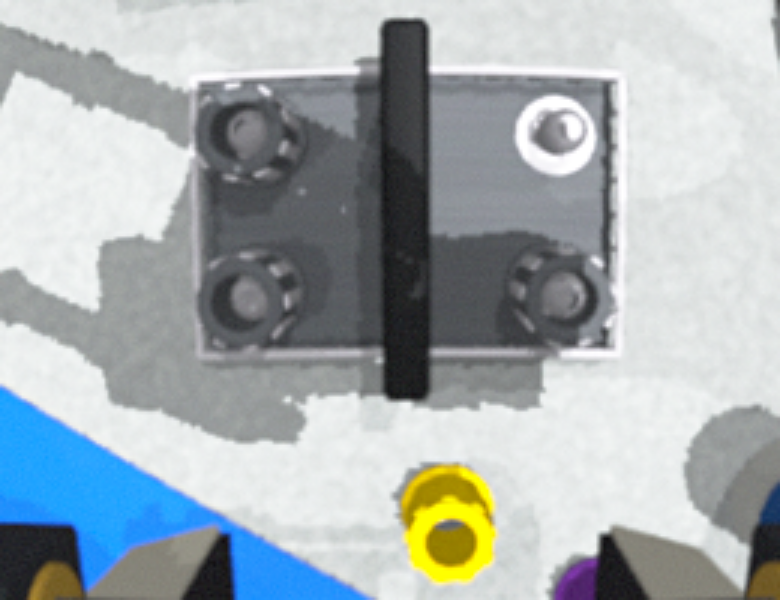

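The basket hasn't moved. Three hubs sit flush on pins 0, 1 and 2, and pin3 is bare. The bar runs from crop (405,18) to (405,398), as predicted. The tool can only be tipped by pushing it past the edge of its reach, so I'll pre-tilt it about the closing axis. That way a spin about the slanted tool axis will tip the basket.

```bash
python3 path.py .5533,-.2541,.45 .35,-.45,.5 .12,-.55,.5 -.085,-.69,.5
```

```text
p [ 0.5535 -0.2542  0.2287] yaw 82.87 q6 -0.43
[ 0.5533 -0.2541  0.45  ] [-0.01, 0.0, -3.69] rows 3.5
[ 0.35 -0.45  0.5 ] [-3.67, -2.95, -4.52] rows 4.6
[ 0.12 -0.55  0.5 ] [-5.8, -6.55, -4.52] rows 4.0
[-0.085 -0.69   0.5  ] [-8.54, -9.65, -4.51] rows 4.0
```

{"method": "step_arm", "body": {
  "motion": [
    [[0,0,-1],0],
    [[0,0,-2],0],
    [[0,0,-3],0],
    [[0,0,-3.7],0],
    [[-3.67,-2.95,-4.5],0],
    [[-3.67,-2.95,-4.5],0],
    [[-3.67,-2.95,-4.5],0],
    [[-3.67,-2.95,-4.5],0],
    [[-3.67,-2.95,-4.5],0]
  ]
}}

```text
time: 37.48
tool_pos: [0.3486, -0.4527, 0.5002]
tool_rot: [3.139, 0.003, 1.443]
contact_force: [0.6, -0.3, -0.1]
opening: 0.07
grip_force: 0.0
```

{"method": "step_arm", "body": {
  "motion": [
    [[-2.13,-3.6,0],0],
    [[-2.13,-3.6,0],0],
    [[-2.13,-3.6,0],0],
    [[-2.13,-3.6,0],0],
    [[-4.87,-6.7,0],0],
    [[-4.87,-6.7,0],0],
    [[-4.87,-6.7,0],0],
    [[-4.87,-6.7,0],0],
    [[-4.87,-6.7,0],0]
  ]
}}

```text
time: 38.6
tool_pos: [-0.0871, -0.6838, 0.4799]
tool_rot: [3.136, -0.008, 1.44]
contact_force: [0.1, -0.9, -1.1]
opening: 0.0701
grip_force: 0.0
```

```bash
python3 st.py
```

```text
t 38.6 q [-1.811  0.817  0.046  0.006  2.288 -1.676] p [-0.0871 -0.6838  0.4799] r 0.689 az -97.3
tz [ 0.0068  0.0075 -0.9999] yaw 82.51 F [ 0.1 -0.9 -1.1] op 0.0701 g 0.0
```

{"method": "step_arm", "body": {
  "motion": [
    [[-5,0,-3],0]
  ]
}}

```text
time: 38.72
tool_pos: [-0.0844, -0.6945, 0.4886]
tool_rot: [3.137, 0.047, 1.445]
contact_force: [0.5, -0.5, -0.0]
opening: 0.0702
grip_force: 0.0
```

{"method": "step_arm", "body": {
  "motion": [
    [[-5,0,-3],0]
  ]
}}

```text
time: 38.85
tool_pos: [-0.0847, -0.7052, 0.4913]
tool_rot: [3.137, 0.088, 1.448]
contact_force: [1.4, 0.7, 0.3]
opening: 0.0704
grip_force: 0.0
```

{"method": "step_arm", "body": {
  "motion": [
    [[-5,0,-3],0]
  ]
}}

```text
time: 38.98
tool_pos: [-0.0858, -0.7149, 0.4941]
tool_rot: [3.137, 0.125, 1.449]
contact_force: [0.0, 0.2, 0.4]
opening: 0.0701
grip_force: 0.0
```

{"method": "step_arm", "body": {
  "motion": [
    [[-5,0,-3],0]
  ]
}}

```text
time: 39.1
tool_pos: [-0.0871, -0.7237, 0.4984]
tool_rot: [3.137, 0.162, 1.449]
contact_force: [0.2, 0.1, -0.1]
opening: 0.0702
grip_force: 0.0
```

```bash
python3 st.py
```

```text
t 39.1 q [-1.805  0.8    0.037  0.027  2.144 -1.668] p [-0.0871 -0.7237  0.4984] r 0.729 az -96.9
tz [-0.0153 -0.1611 -0.9868] yaw 83.04 F [ 0.2  0.1 -0.1] op 0.0702 g 0.0
```

{"method": "step_arm", "body": {
  "motion": [
    [[-5,0,-2],0]
  ]
}}

```text
time: 39.22
tool_pos: [-0.089, -0.7372, 0.4983]
tool_rot: [3.137, 0.202, 1.449]
contact_force: [0.0, -0.7, 0.1]
opening: 0.0704
grip_force: 0.0
```

{"method": "step_arm", "body": {
  "motion": [
    [[-5,0,-2],0]
  ]
}}

```text
time: 39.35
tool_pos: [-0.0907, -0.7499, 0.4983]
tool_rot: [3.137, 0.239, 1.449]
contact_force: [0.5, -0.2, 0.8]
opening: 0.0702
grip_force: 0.0
```

{"method": "step_arm", "body": {
  "motion": [
    [[-5,0,-2],0]
  ]
}}

```text
time: 39.48
tool_pos: [-0.0922, -0.7612, 0.5013]
tool_rot: [3.137, 0.278, 1.449]
contact_force: [-0.0, -0.1, 0.3]
opening: 0.0702
grip_force: 0.0
```

{"method": "step_arm", "body": {
  "motion": [
    [[-6,0,-1.5],0]
  ]
}}

```text
time: 39.6
tool_pos: [-0.094, -0.7759, 0.5013]
tool_rot: [3.137, 0.319, 1.448]
contact_force: [0.3, -0.3, -0.2]
opening: 0.0701
grip_force: 0.0
```

{"method": "step_arm", "body": {
  "motion": [
    [[-6,0,-1.5],0]
  ]
}}

```text
time: 39.72
tool_pos: [-0.0957, -0.7896, 0.5016]
tool_rot: [3.137, 0.357, 1.448]
contact_force: [-0.4, -0.1, 0.1]
opening: 0.0704
grip_force: 0.0
```

{"method": "step_arm", "body": {
  "motion": [
    [[-6,0,-1],0]
  ]
}}

```text
time: 39.85
tool_pos: [-0.0975, -0.8045, 0.5018]
tool_rot: [3.137, 0.398, 1.448]
contact_force: [-0.9, 0.9, -0.2]
opening: 0.0697
grip_force: 0.0
```

{"method": "step_arm", "body": {
  "motion": [
    [[-6,0,-1],0]
  ]
}}

```text
time: 39.98
tool_pos: [-0.0993, -0.8181, 0.5031]
tool_rot: [3.136, 0.438, 1.448]
contact_force: [-0.5, -0.3, -0.8]
opening: 0.0704
grip_force: 0.0
```

{"method": "step_arm", "body": {
  "motion": [
    [[-6,0,-1],0]
  ]
}}

```text
time: 40.1
tool_pos: [-0.1008, -0.8301, 0.5072]
tool_rot: [3.136, 0.479, 1.447]
contact_force: [0.1, -0.1, 0.4]
opening: 0.0703
grip_force: 0.0
```

```bash
python3 st.py
```

```text
t 40.1 q [-1.803  0.83   0.037  0.057  1.798 -1.655] p [-0.1008 -0.8301  0.5072] r 0.836 az -96.9
tz [-0.0512 -0.458  -0.8875] yaw 82.93 F [ 0.1 -0.1  0.4] op 0.0703 g 0.0
```

{"method": "step_arm", "body": {
  "motion": [
    [[-6,0,-0.5],0]
  ]
}}

```text
time: 40.22
tool_pos: [-0.1025, -0.8435, 0.5104]
tool_rot: [3.136, 0.521, 1.447]
contact_force: [1.1, 0.4, 0.1]
opening: 0.0701
grip_force: 0.0
```

{"method": "step_arm", "body": {
  "motion": [
    [[-6,0,-0.5],0]
  ]
}}

```text
time: 40.35
tool_pos: [-0.104, -0.8556, 0.5143]
tool_rot: [3.136, 0.562, 1.447]
contact_force: [0.8, 0.5, -0.5]
opening: 0.0703
grip_force: 0.0
```

{"method": "step_arm", "body": {
  "motion": [
    [[-6,0,-0.5],0]
  ]
}}

```text
time: 40.48
tool_pos: [-0.1053, -0.866, 0.521]
tool_rot: [3.136, 0.603, 1.447]
contact_force: [0.5, 0.3, -0.5]
opening: 0.0704
grip_force: 0.0
```

{"method": "step_arm", "body": {
  "motion": [
    [[-6,0,-0.5],0]
  ]
}}

```text
time: 40.6
tool_pos: [-0.1065, -0.875, 0.5298]
tool_rot: [3.135, 0.644, 1.446]
contact_force: [-0.6, -0.3, 0.2]
opening: 0.0702
grip_force: 0.0
```

{"method": "step_arm", "body": {
  "motion": [
    [[1,0,0],0],
    [[2,0,0],0],
    [[2,0,0],0]
  ]
}}

```text
time: 40.98
tool_pos: [-0.0969, -0.7944, 0.4692]
tool_rot: [3.135, 0.645, 1.447]
contact_force: [-0.5, -1.8, 1.2]
opening: 0.0701
grip_force: 0.0
```

```bash
python3 st.py; python3 path.py .12,-.55,.5 .4,-.35,.45 .56,-.15,.30 .56,-.185,.25
```

```text
t 40.98 q [-1.818  0.48   0.869  0.088  1.152 -1.705] p [-0.0969 -0.7944  0.4692] r 0.8 az -97.0
tz [-0.0682 -0.5976 -0.7989] yaw 82.88 F [-0.5 -1.8  1.2] op 0.0701 g 0.0
p [-0.0969 -0.7944  0.4692] yaw 82.88 q6 -1.71
[ 0.12 -0.55  0.5 ] [3.28, 3.1, -3.09] rows 5.3
[ 0.4  -0.35  0.45] [6.88, 7.33, -4.74] rows 5.6
[ 0.56 -0.15  0.3 ] [11.29, 9.56, -4.91] rows 4.7
[ 0.56  -0.185  0.25 ] [11.33, 9.63, -3.9] rows 1.0
```

{"method": "step_arm", "body": {
  "motion": [
    [[3.28,3.1,-3.09],0],
    [[3.28,3.1,-3.09],0],
    [[3.28,3.1,-3.09],0],
    [[3.28,3.1,-3.09],0],
    [[3.28,3.1,-3.09],0],
    [[3.28,3.1,-3.09],0]
  ]
}}

```text
time: 41.72
tool_pos: [0.1218, -0.5483, 0.5032]
tool_rot: [3.133, 0.647, 1.449]
contact_force: [0.1, -0.1, 0.6]
opening: 0.0702
grip_force: 0.0
```

{"method": "step_arm", "body": {
  "motion": [
    [[3.6,4.23,-1.65],0],
    [[3.6,4.23,-1.65],0],
    [[3.6,4.23,-1.65],0],
    [[3.6,4.23,-1.65],0],
    [[3.6,4.23,-1.65],0],
    [[3.6,4.23,-1.65],0]
  ]
}}

```text
time: 42.48
tool_pos: [0.4019, -0.3491, 0.451]
tool_rot: [3.135, 0.642, 1.449]
contact_force: [-0.2, -0.7, -0.3]
opening: 0.0707
grip_force: 0.0
```

```bash
python3 st.py; python3 path.py .568,-.113,.30 .568,-.113,.20 .56,-.185,.104
```

```text
t 42.48 q [-0.552  0.133  1.401 -0.589  1.343 -0.374] p [ 0.4019 -0.3491  0.451 ] r 0.532 az -41.0
tz [-0.0658 -0.595  -0.801 ] yaw 83.03 F [-0.2 -0.7 -0.3] op 0.0707 g 0.0
p [ 0.4019 -0.3491  0.451 ] yaw 83.03 q6 -0.37
[ 0.568 -0.113  0.3  ] [4.9, 2.27, -0.51] rows 5.2
[ 0.568 -0.113  0.2  ] [5.9, 2.27, 0.83] rows 1.6
[ 0.56  -0.185  0.104] [5.89, 2.26, 2.83] rows 1.9
```

{"method": "step_arm", "body": {
  "motion": [
    [[4.9,2.27,-0.51],0],
    [[4.9,2.27,-0.51],0],
    [[4.9,2.27,-0.51],0],
    [[4.9,2.27,-0.51],0],
    [[4.9,2.27,-0.51],0],
    [[4.9,2.27,-0.51],0],
    [[5.9,2.27,0.83],0],
    [[5.9,2.27,0.83],0],
    [[5.9,2.27,0.83],0]
  ]
}}

```text
time: 43.6
tool_pos: [0.5651, -0.1161, 0.1984]
tool_rot: [-3.141, 0.642, 1.45]
contact_force: [-0.0, -0.5, 0.8]
opening: 0.0698
grip_force: 0.0
```

```bash
python3 st.py; python3 - <<'E'
from h import *
c=cam('wrist'); u=np.array([.1219,.9925]); 
print([proj(c,(*(np.array([.56,-.185])+d*u),.116)).round(1).tolist() for d in (-.056,0,.056)])
for z in (.0,): print([proj(c,(x,y,.095)).round(1).tolist() for x,y in [(.479,.099),(.705,.07),(.684,-.084),(.465,-.057)]])
cv2.imwrite('pics/m.png',c['img'])
s=cam('side'); b=s['img']; print([ (b[r,225:232].max(1)).tolist() for r in (256,)])
E
python3 path.py .56,-.185,.104
```

```text
t 43.6 q [-0.023  0.557  1.483 -0.678  1.256  0.366] p [ 0.5651 -0.1161  0.1984] r 0.577 az -11.6
tz [-0.0724 -0.5947 -0.8007] yaw 83.08 F [-0.  -0.5  0.8] op 0.0698 g 0.0
[[259.8, 230.3], [260.3, 197.7], [261.0, 151.6]]
[[52.6, -137.1], [467.6, -132.6], [415.5, 76.9], [106.7, 75.2]]
[[135, 147, 96, 86, 74, 46, 38]]
p [ 0.5671 -0.1161  0.2023] yaw 82.77 q6 0.37
[ 0.56  -0.185  0.104] [0.06, 0.01, 2.0] rows 1.9
```

View pics/m.png

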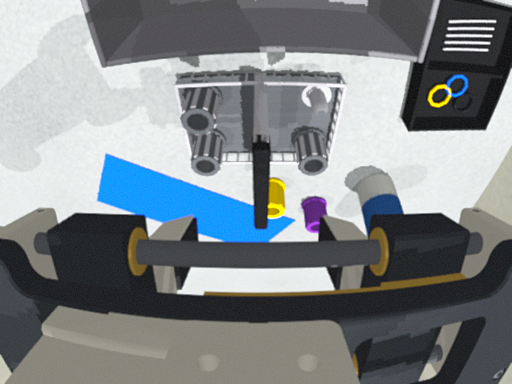

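The wrist view shows the bar between the fingers from (261,140) to (260,228), with the hubs on their pins. The tub's near rim runs from (103,66) to (428,62).

```bash
python3 - <<'E'
from h import *
c=cam('wrist')
for p in [(103,66),(428,62),(86,5),(436,5)]: print((onz(c,*p,.095)*1000).round(1))
s=cam('side')
for p in [(219,166),(295,166),(297,203),(217,203)]: print('side',(onz(s,*p,.095)*1000).round(1))
g=cv2.cvtColor(c['img'],6); print(g[45:75,150].tolist(), g[45:75,350].tolist())
g=cv2.cvtColor(s['img'],6); print(g[195:230,257-20].tolist(), g[160:172,240].tolist(), g[185,212:226].tolist(), g[185,288:302].tolist())
E
```

```text
[466.2 -50.5  95. ]
[697.4 -73.7  95. ]
[472.5  -3.2  95. ]
[695.2 -29.1  95. ]
side [479.2  98.5  95. ]
side [704.7  70.   95. ]
side [684.1 -83.9  95. ]
side [465.1 -56.7  95. ]
[86, 84, 85, 83, 81, 86, 85, 87, 97, 99, 98, 97, 83, 141, 236, 241, 237, 237, 241, 241, 241, 234, 225, 218, 217, 218, 218, 219, 217, 215] [90, 95, 105, 109, 108, 104, 101, 151, 220, 227, 222, 220, 222, 225, 223, 224, 223, 229, 236, 237, 237, 235, 234, 230, 231, 236, 239, 239, 236, 233]
[64, 63, 64, 64, 66, 71, 66, 61, 48, 47, 48, 48, 49, 48, 48, 49, 49, 49, 48, 48, 48, 48, 48, 48, 47, 48, 47, 48, 47, 47, 56, 88, 130, 125, 81] [52, 59, 73, 75, 53, 38, 35, 46, 78, 91, 89, 91] [141, 142, 142, 142, 143, 138, 120, 103, 56, 45, 49, 54, 53, 49] [51, 46, 46, 44, 40, 44, 67, 109, 123, 139, 142, 144, 143, 142]
```

{"method": "step_arm", "body": {
  "motion": [
    [[0.03,0,0.7],0],
    [[0.05,0.02,1.4],0],
    [[0.06,0.02,1.97],0],
    [[0.06,0.02,1.97],0],
    [[0.06,0.02,1.97],0]
  ]
}}

```text
time: 44.42
tool_pos: [0.5611, -0.1827, 0.1058]
tool_rot: [3.131, 0.642, 1.445]
contact_force: [0.5, -0.4, 0.1]
opening: 0.0699
grip_force: 0.0
```

```bash
python3 st.py
```

```text
t 44.42 q [-0.138  0.661  1.594 -0.776  1.025  0.449] p [ 0.5611 -0.1827  0.1058] r 0.59 az -18.0
tz [-0.0649 -0.5956 -0.8007] yaw 82.77 F [ 0.5 -0.4  0.1] op 0.0699 g 0.0
```

{"method": "step_arm", "body": {
  "motion": [
    [[0,0,0],0],
    [[0,0,0],0],
    [[0,0,0],0],
    [[0,0,0],0],
    [[0,0,0],0],
    [[0,0,0],0]
  ],
  "hand": 255,
  "squeeze": 60
}}

```text
time: 45.18
tool_pos: [0.5598, -0.1829, 0.1036]
tool_rot: [3.136, 0.642, 1.447]
contact_force: [0.2, -0.2, 0.2]
opening: 0.015
grip_force: 1.0
```

{"method": "step_arm", "body": {
  "motion": [
    [[-0.15,0,-0.2],0],
    [[-0.3,0,-0.4],0],
    [[-0.3,0,-0.4],0],
    [[-0.3,0,-0.4],0]
  ]
}}

```text
time: 45.68
tool_pos: [0.5595, -0.1828, 0.1335]
tool_rot: [3.135, 0.642, 1.447]
contact_force: [-0.0, -0.4, -5.9]
opening: 0.0133
grip_force: 60.0
```

```bash
python3 st.py; python3 - <<'E'
from h import *
s=cam('scene')
for p in [(259,169),(307,207),(279,237),(228,196)]: print((onz(s,*p,.095)*1000).round(1))
cv2.imwrite('pics/n_s.png',cv2.resize(cam('side')['img'][140:300,180:340],None,fx=3,fy=3))
cv2.imwrite('pics/n_c.png',s['img'])
E
```

```text
t 45.67 q [-0.139  0.621  1.576 -0.751  1.069  0.399] p [ 0.5595 -0.1828  0.1335] r 0.589 az -18.1
tz [-0.0679 -0.5946 -0.8012] yaw 82.9 F [-0.  -0.4 -5.9] op 0.0133 g 60.0
[500.5  87.3  95. ]
[724.6  52.6  95. ]
[718.9 -96.4  95. ]
[493.5 -73.   95. ]
```

```bash
python3 path.py .5595,-.1828,.24 .588,.010,.24 .588,.010,.12; python3 - <<'E'
from h import *
cv2.imwrite('pics/w0.png',cam('wrist')['img'])
E
```

```text
p [ 0.5593 -0.1828  0.1331] yaw 82.95 q6 0.4
[ 0.5595 -0.1828  0.24  ] [-1.07, 0.01, -1.43] rows 1.7
[0.588 0.01  0.24 ] [1.54, 0.1, -3.37] rows 3.1
[0.588 0.01  0.12 ] [2.73, 0.09, -1.77] rows 1.9
```

{"method": "step_arm", "body": {
  "motion": [
    [[-0.5,0,-0.7],0],
    [[-1.07,0.01,-1.43],0],
    [[-1.07,0.01,-1.43],0],
    [[-0.4,0.03,-1.9],0],
    [[0.3,0.05,-2.4],0],
    [[1.0,0.08,-2.9],0],
    [[1.54,0.1,-3.37],0],
    [[1.54,0.1,-3.37],0]
  ]
}}

```text
time: 46.82
tool_pos: [0.5885, 0.0134, 0.2378]
tool_rot: [3.139, 0.641, 1.453]
contact_force: [-0.9, -1.8, -6.9]
opening: 0.0135
grip_force: 60.0
```

```bash
python3 st.py; cat > slip.py <<'E'
from h import *
import sys
a=cv2.imread('pics/w0.png'); b=cam('wrist')['img']; 
if len(sys.argv)>1: cv2.imwrite(sys.argv[1],b)
# basket fixed in the tool: patches of the first image should sit still
for x,y,w,h in [(175,60,50,60),(285,60,60,60),(235,60,50,60)]:
    t=a[y:y+h,x:x+w]; r=cv2.matchTemplate(b,t,cv2.TM_CCOEFF_NORMED); _,v,_,l=cv2.minMaxLoc(r); print((x,y),'->',l,round(v,2))
E
python3 slip.py pics/w1.png; python3 - <<'E'
import cv2
cv2.imwrite('pics/w01.png',cv2.resize(cv2.hconcat([cv2.imread('pics/w0.png')[0:240,90:440],cv2.imread('pics/w1.png')[0:240,90:440]]),None,fx=1.1,fy=1.1))
E
```

```text
t 46.83 q [ 0.186  0.603  1.28  -0.611  1.492  0.426] p [0.5885 0.0134 0.2378] r 0.589 az 1.3
tz [-0.0674 -0.5946 -0.8012] yaw 83.28 F [-0.9 -1.8 -6.9] op 0.0135 g 60.0
(175, 60) -> (176, 60) 0.92
(285, 60) -> (285, 61) 0.94
(235, 60) -> (235, 61) 0.97
```

View pics/w01.png

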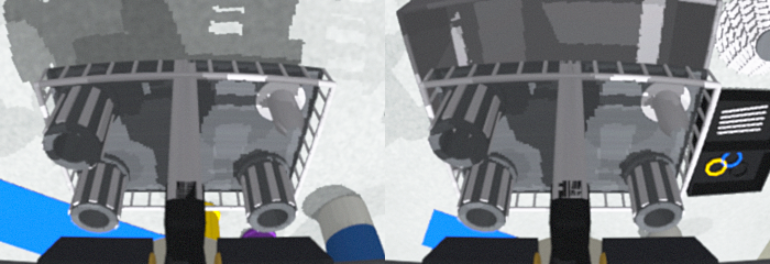

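The two wrist frames, before and after the carry, match patch for patch. The basket is fixed in the grip, all three hubs are on their pins and the tub is below. I've now used all my views, so I'll use numeric checks from here on.

```bash
python3 - <<'E'
from h import *
c=cam('wrist'); g=cv2.cvtColor(c['img'],6)
for r in (10,25,40):
    print(r,'L',g[r,95:135].tolist()); print(r,'R',g[r,370:405].tolist())
ce=np.array([.588,.010]); y=np.radians(-7.2); Rm=np.array([[np.cos(y),-np.sin(y)],[np.sin(y),np.cos(y)]])
for d in [(-.1125,.0825),(-.1125,.04),(-.1125,0),(.1125,.0825),(.1125,.04),(.1125,0),(.1075,.0),(-.1075,0),(0,.0825),(0,.0775)]: print(d,proj(c,(*(ce+Rm@np.array(d)),.095)).round(1))
print('col200', g[0:30,200].tolist())
E
```

```text
10 L [240, 241, 241, 240, 220, 123, 78, 78, 82, 76, 76, 78, 76, 75, 75, 73, 68, 72, 74, 73, 70, 73, 72, 71, 73, 69, 73, 73, 75, 75, 73, 73, 74, 68, 75, 71, 72, 74, 69, 70]
10 R [73, 75, 74, 71, 72, 71, 71, 72, 69, 77, 76, 72, 72, 71, 74, 72, 66, 75, 71, 76, 109, 146, 171, 195, 189, 171, 166, 225, 255, 255, 245, 183, 220, 253, 254]
25 L [235, 236, 236, 235, 236, 238, 240, 241, 216, 129, 79, 78, 79, 77, 72, 72, 73, 72, 71, 71, 73, 73, 77, 71, 72, 73, 72, 71, 71, 71, 71, 69, 73, 74, 74, 72, 72, 75, 74, 72]
25 R [69, 72, 74, 73, 73, 74, 74, 72, 73, 72, 73, 74, 70, 74, 76, 72, 85, 111, 144, 191, 203, 194, 209, 249, 255, 255, 189, 145, 234, 255, 253, 201, 121, 135, 218]
40 L [221, 221, 220, 220, 218, 212, 208, 210, 215, 220, 217, 220, 210, 163, 127, 121, 117, 107, 86, 72, 72, 71, 74, 77, 76, 78, 76, 75, 75, 78, 75, 75, 77, 72, 73, 75, 77, 76, 72, 75]
40 R [69, 75, 70, 73, 73, 72, 69, 72, 75, 75, 72, 73, 73, 76, 117, 159, 183, 187, 178, 195, 242, 248, 235, 247, 253, 253, 235, 207, 224, 234, 183, 144, 150, 215, 254]
(-0.1125, 0.0825) [109.2  13.1]
(-0.1125, 0.04) [120.8  59.4]
(-0.1125, 0) [131.8  97.7]
(0.1125, 0.0825) [404.5  15.1]
(0.1125, 0.04) [392.1  61. ]
(0.1125, 0) [380.6  99.1]
(0.1075, 0.0) [375.7  98.6]
(-0.1075, 0) [136.8  97.3]
(0, 0.0825) [257.   -0.5]
(0, 0.0775) [257.    5.9]
col200 [106, 103, 104, 102, 103, 103, 100, 100, 104, 96, 99, 103, 100, 101, 98, 104, 102, 100, 100, 99, 101, 101, 101, 98, 99, 100, 100, 102, 98, 101]
```

{"method": "step_arm", "body": {
  "motion": [
    [[0.02,-0.13,-0.01],0],
    [[0.02,-0.13,-0.01],0],
    [[0.5,-0.13,0.65],0],
    [[0.9,-0.13,1.2],0],
    [[1.15,-0.13,1.52],0],
    [[1.25,-0.13,1.65],0],
    [[1.25,-0.13,1.65],0]
  ]
}}

```text
time: 47.8
tool_pos: [0.5816, 0.0114, 0.1162]
tool_rot: [3.135, 0.642, 1.447]
contact_force: [-0.5, -0.7, -6.0]
opening: 0.0134
grip_force: 60.0
```

```bash
python3 st.py
```

```text
t 47.8 q [ 0.185  0.721  1.427 -0.641  1.278  0.588] p [0.5816 0.0114 0.1162] r 0.582 az 1.1
tz [-0.068  -0.5951 -0.8007] yaw 82.89 F [-0.5 -0.7 -6. ] op 0.0134 g 60.0
```

{"method": "step_arm", "body": {
  "motion": [
    [[0.05,0,0.065],0],
    [[0.085,0,0.115],0],
    [[0.1,0,0.13],0],
    [[0.1,0,0.13],0],
    [[0.1,0,0.13],0]
  ]
}}

```text
time: 48.42
tool_pos: [0.5826, 0.0116, 0.1087]
tool_rot: [3.131, 0.643, 1.444]
contact_force: [0.1, -0.5, 5.0]
opening: 0.0133
grip_force: 60.0
```

```bash
python3 st.py
```

```text
t 48.42 q [ 0.186  0.731  1.431 -0.646  1.264  0.6  ] p [0.5826 0.0116 0.1087] r 0.583 az 1.1
tz [-0.0647 -0.596  -0.8004] yaw 82.76 F [ 0.1 -0.5  5. ] op 0.0133 g 60.0
```

{"method": "step_arm", "body": {
  "motion": [
    [[0,0,0],0],
    [[0,0,0],0],
    [[-0.4,0,-0.5],0],
    [[-0.9,0,-1.2],0],
    [[-1.4,0,-1.9],0],
    [[-1.9,0,-2.5],0],
    [[-2.2,0,-2.94],0],
    [[-2.2,0,-2.94],0],
    [[-2.2,0,-2.94],0]
  ]
}}

```text
time: 49.55
tool_pos: [0.5797, 0.0121, 0.3245]
tool_rot: [3.139, 0.642, 1.45]
contact_force: [-0.7, -0.9, -6.8]
opening: 0.0134
grip_force: 60.0
```

```bash
python3 st.py; python3 slip.py; python3 - <<'E'
from h import *
s=robot.observe(); M=R.from_euler('xyz',s['tool_rot']).as_matrix()
for ph in (1.3,1.386,1.45):
    b=R.from_rotvec(M[:,2]*ph).apply([0,0,1]); print(ph,b.round(3),np.degrees(np.arccos(b[2])).round(1))
b=R.from_rotvec(M[:,2]*1.386).apply([0,0,1]); w=np.array([.582,.0125,.33]); w[:2]+=.105*b[:2]*.75; print(w,(M.T@(w-s['tool_pos'])/.06).round(2))
E
```

```text
t 49.55 q [ 0.187  0.529  1.17  -0.61   1.647  0.323] p [0.5797 0.0121 0.3245] r 0.58 az 1.2
tz [-0.0703 -0.5947 -0.8009] yaw 83.05 F [-0.7 -0.9 -6.8] op 0.0134 g 60.0
(175, 60) -> (175, 60) 0.94
(285, 60) -> (285, 60) 0.93
(235, 60) -> (235, 61) 0.98
1.3 [-0.532  0.417  0.737] 42.5
1.386 [-0.538  0.459  0.707] 45.0
1.45 [-0.541  0.49   0.684] 46.8
[0.53959998 0.04862235 0.33      ] [ 0.36 -0.74 -0.39]
```

{"method": "step_arm", "body": {
  "motion": [
    [[0.04,-0.07,-0.04],0.14],
    [[0.08,-0.15,-0.08],0.28],
    [[0.12,-0.22,-0.12],0.42],
    [[0.16,-0.3,-0.16],0.56],
    [[0.2,-0.37,-0.2],0.7],
    [[0.24,-0.44,-0.24],0.84],
    [[0.27,-0.52,-0.28],0.98],
    [[0.3,-0.6,-0.32],1.12],
    [[0.33,-0.67,-0.36],1.26],
    [[0.36,-0.74,-0.39],1.386]
  ]
}}

```text
time: 50.85
tool_pos: [0.5394, 0.0485, 0.3299]
tool_rot: [2.506, 0.107, 0.025]
contact_force: [-0.3, 0.4, -5.6]
opening: 0.0134
grip_force: 60.0
```

```bash
python3 st.py; python3 slip.py pics/w2.png
```

```text
t 50.85 q [ 0.259  0.476  1.243 -0.594  1.672  1.784] p [0.5394 0.0485 0.3299] r 0.542 az 5.1
tz [-0.0712 -0.5953 -0.8003] yaw 1.44 F [-0.3  0.4 -5.6] op 0.0134 g 60.0
(175, 60) -> (175, 61) 0.77
(285, 60) -> (284, 60) 0.62
(235, 60) -> (234, 61) 0.89
```

{"method": "step_arm", "body": {
  "motion": [
    [[0,0,0],0],
    [[0,0,0],0],
    [[0,0,0],0],
    [[0,0,0],0],
    [[0,0,0],0],
    [[0,0,0],0],
    [[0,0,0],0],
    [[0,0,0],0],
    [[0,0,0],0],
    [[0,0,0],0]
  ]
}}

```text
time: 52.15
tool_pos: [0.5401, 0.0484, 0.3321]
tool_rot: [2.507, 0.105, 0.029]
contact_force: [-1.0, -0.5, -5.9]
opening: 0.0138
grip_force: 60.0
```

{"method": "step_arm", "body": {
  "motion": [
    [[0,0,0],0],
    [[0,0,0],0],
    [[0,0,0],0],
    [[0,0,0],0],
    [[0,0,0],0],
    [[0,0,0],0],
    [[0,0,0],0],
    [[0,0,0],0],
    [[0,0,0],0],
    [[0,0,0],0]
  ]
}}

```text
time: 53.4
tool_pos: [0.5401, 0.0484, 0.3321]
tool_rot: [2.507, 0.105, 0.029]
contact_force: [-0.5, -0.1, -5.9]
opening: 0.0133
grip_force: 60.0
```

```bash
python3 st.py; python3 slip.py; python3 - <<'E'
from h import *
s=robot.observe(); M=R.from_euler('xyz',s['tool_rot']).as_matrix()
M0=R.from_euler('xyz',[3.139,.642,1.448]).as_matrix(); b=(M@M0.T)[:,2]; print('tilt',np.degrees(np.arccos(b[2])),b, 'basket xy',s['tool_pos']-.105*b)
w=np.array([.582,.0125,.33]); print((M.T@(w-s['tool_pos'])/.06).round(2))
E
```

```text
t 53.4 q [ 0.259  0.474  1.24  -0.595  1.672  1.779] p [0.5401 0.0484 0.3321] r 0.542 az 5.1
tz [-0.0677 -0.595  -0.8009] yaw 1.63 F [-0.5 -0.1 -5.9] op 0.0133 g 60.0
(175, 60) -> (175, 61) 0.76
(285, 60) -> (284, 60) 0.63
(235, 60) -> (234, 61) 0.89
tilt 45.12228151533451 [-0.54082507  0.45786729  0.70559605] basket xy [5.96851545e-01 2.87524816e-04 2.58025950e-01]
[0.68 0.52 0.34]
```

{"method": "step_arm", "body": {
  "motion": [
    [[0,0,0],0],
    [[0,0,0],0],
    [[0,0,0],0],
    [[0,0,0],0]
  ]
}}

```text
time: 53.95
tool_pos: [0.5401, 0.0484, 0.3321]
tool_rot: [2.507, 0.105, 0.029]
contact_force: [-0.8, -1.3, -6.2]
opening: 0.0136
grip_force: 60.0
```

{"method": "step_arm", "body": {
  "motion": [
    [[0.07,0.05,0.03],-0.14],
    [[0.14,0.1,0.07],-0.28],
    [[0.2,0.15,0.1],-0.42],
    [[0.27,0.2,0.14],-0.56],
    [[0.34,0.26,0.17],-0.7],
    [[0.4,0.31,0.2],-0.84],
    [[0.48,0.36,0.24],-0.98],
    [[0.54,0.42,0.27],-1.12],
    [[0.61,0.47,0.3],-1.26],
    [[0.68,0.52,0.34],-1.386]
  ]
}}

```text
time: 55.2
tool_pos: [0.5821, 0.0122, 0.33]
tool_rot: [3.138, 0.642, 1.452]
contact_force: [0.0, -0.2, -5.6]
opening: 0.0138
grip_force: 60.0
```

{"method": "step_arm", "body": {
  "motion": [
    [[0,0,0],0],
    [[0,0,0],0]
  ]
}}

```text
time: 55.45
tool_pos: [0.5818, 0.0124, 0.3299]
tool_rot: [3.133, 0.642, 1.444]
contact_force: [-0.1, -0.6, -6.2]
opening: 0.0136
grip_force: 60.0
```

```bash
python3 st.py; python3 slip.py; python3 path.py .58,-.185,.33 .575,-.19,.112
```

```text
t 55.45 q [ 0.187  0.529  1.155 -0.612  1.657  0.32 ] p [0.5818 0.0124 0.3299] r 0.582 az 1.2
tz [-0.0676 -0.595  -0.8009] yaw 82.73 F [-0.1 -0.6 -6.2] op 0.0136 g 60.0
(175, 60) -> (175, 61) 0.95
(285, 60) -> (285, 61) 0.95
(235, 60) -> (235, 61) 0.97
p [0.5818 0.0125 0.3299] yaw 82.77 q6 0.32
[ 0.58  -0.185  0.33 ] [-2.62, 0.37, 1.96] rows 3.2
[ 0.575 -0.19   0.112] [-0.52, 0.27, 4.92] rows 3.5
```

```bash
python3 path.py .56,-.183,.28 .56,-.183,.112 .56,-.183,.102
```

```text
p [0.5818 0.0125 0.3299] yaw 82.77 q6 0.32
[ 0.56  -0.183  0.28 ] [-2.13, 0.03, 2.63] rows 3.2
[ 0.56  -0.183  0.112] [-0.45, 0.01, 4.87] rows 2.7
[ 0.56  -0.183  0.102] [-0.35, 0.01, 5.01] rows 0.2
```

{"method": "step_arm", "body": {
  "motion": [
    [[-0.5,0,0.6],0],
    [[-1.1,0.01,1.3],0],
    [[-1.7,0.02,2.0],0],
    [[-2.13,0.03,2.63],0],
    [[-1.6,0.02,3.3],0],
    [[-1.1,0.02,4.0],0],
    [[-0.7,0.01,4.54],0],
    [[-0.45,0.01,4.87],0],
    [[-0.45,0.01,4.87],0]
  ]
}}

```text
time: 56.62
tool_pos: [0.5591, -0.1828, 0.1103]
tool_rot: [3.14, 0.642, 1.449]
contact_force: [-0.3, -0.5, -5.5]
opening: 0.0138
grip_force: 60.0
```

{"method": "step_arm", "body": {
  "motion": [
    [[0.05,0,0.07],0],
    [[0.09,0,0.12],0],
    [[0.09,0,0.12],0],
    [[0.09,0,0.12],0]
  ]
}}

```text
time: 57.12
tool_pos: [0.5609, -0.1832, 0.1041]
tool_rot: [3.132, 0.642, 1.446]
contact_force: [0.9, -0.8, -1.7]
opening: 0.0134
grip_force: 60.0
```

```bash
python3 st.py
```

```text
t 57.12 q [-0.139  0.663  1.595 -0.778  1.023  0.45 ] p [ 0.5609 -0.1832  0.1041] r 0.59 az -18.1
tz [-0.0657 -0.5955 -0.8006] yaw 82.84 F [ 0.9 -0.8 -1.7] op 0.0134 g 60.0
```

{"method": "step_arm", "body": {
  "motion": [
    [[0.03,0,0.04],0],
    [[0.03,0,0.04],0]
  ]
}}

```text
time: 57.38
tool_pos: [0.5615, -0.1834, 0.1036]
tool_rot: [3.13, 0.645, 1.444]
contact_force: [-0.2, 3.8, 14.1]
opening: 0.0136
grip_force: 60.0
```

{"method": "step_arm", "body": {
  "motion": [
    [[0,0,0],0],
    [[0,0,0],0],
    [[0,0,0],0],
    [[0,0,0],0],
    [[0,0,0],0]
  ],
  "hand": 60
}}

```text
time: 58.0
tool_pos: [0.56, -0.1831, 0.0999]
tool_rot: [3.136, 0.642, 1.447]
contact_force: [0.2, -0.3, 0.4]
opening: 0.0592
grip_force: 0.0
```

{"method": "step_arm", "body": {
  "motion": [
    [[0,0,-0.5],0],
    [[0,0,-1.2],0],
    [[0,0,-2],0],
    [[-0.6,0,-2.8],0],
    [[-1.2,0,-3.6],0],
    [[-1.8,0,-4.4],0],
    [[-1.8,0,-4.4],0]
  ]
}}

```text
time: 58.88
tool_pos: [0.5683, -0.112, 0.3818]
tool_rot: [3.122, 0.642, 1.439]
contact_force: [-0.2, -0.8, -0.2]
opening: 0.0699
grip_force: 0.0
```

```bash
python3 st.py; python3 - <<'E'
from h import *
a=cam('side');b=cam('scene')
for c,ps in ((b,[(196,61),(236,70),(243,46)]),(a,[(30,127),(64,120)])): print([onz(c,*p,0).round(2)[:2].tolist() for p in ps])
print(onz(b,219,40,.1).round(2))
u=np.array([.1219,.9925]); c0=np.array([.5605,-.1855])
E
python3 path.py .50,.15,.50 .25,.45,.5 .075,.6,.42
```

```text
t 58.88 q [-0.015  0.422  1.188 -0.639  1.589  0.117] p [ 0.5683 -0.112   0.3818] r 0.579 az -11.1
tz [-0.0592 -0.5958 -0.801 ] yaw 82.44 F [-0.2 -0.8 -0.2] op 0.0699 g 0.0
[[-0.28, 0.56], [-0.06, 0.63], [-0.18, 0.83]]
[[-0.2, 0.51], [-0.08, 0.54]]
[-0.2   0.66  0.1 ]
p [ 0.5671 -0.1117  0.3761] yaw 82.88 q6 0.12
[0.5  0.15 0.5 ] [2.12, -1.62, -4.17] rows 4.8
[0.25 0.45 0.5 ] [5.68, -6.36, -6.87] rows 6.2
[0.075 0.6   0.42 ] [8.18, -9.56, -7.09] rows 3.9
```

{"method": "step_arm", "body": {
  "motion": [
    [[2.12,-1.62,-4.17],0],
    [[2.12,-1.62,-4.17],0],
    [[2.12,-1.62,-4.17],0],
    [[2.12,-1.62,-4.17],0],
    [[2.12,-1.62,-4.17],0]
  ]
}}

```text
time: 59.6
tool_pos: [0.4997, 0.1519, 0.499]
tool_rot: [3.139, 0.644, 1.45]
contact_force: [0.9, -1.2, 0.2]
opening: 0.0701
grip_force: 0.0
```

{"method": "step_arm", "body": {
  "motion": [
    [[3.56,-4.74,-2.7],0],
    [[3.56,-4.74,-2.7],0],
    [[3.56,-4.74,-2.7],0],
    [[3.56,-4.74,-2.7],0],
    [[3.56,-4.74,-2.7],0],
    [[3.56,-4.74,-2.7],0],
    [[3.56,-4.74,-2.7],0]
  ]
}}

```text
time: 60.48
tool_pos: [0.2479, 0.4528, 0.4974]
tool_rot: [3.138, 0.647, 1.453]
contact_force: [0.0, -0.2, -0.6]
opening: 0.0701
grip_force: 0.0
```

{"method": "step_arm", "body": {
  "motion": [
    [[2.5,-3.2,-0.22],0],
    [[2.5,-3.2,-0.22],0],
    [[2.5,-3.2,-0.22],0],
    [[2.5,-3.2,-0.22],0],
    [[2.5,-3.2,-0.22],0]
  ]
}}

```text
time: 61.1
tool_pos: [0.0709, 0.5888, 0.405]
tool_rot: [3.136, 0.643, 1.453]
contact_force: [0.4, 0.2, 0.6]
opening: 0.0701
grip_force: 0.0
```

```bash
python3 st.py; python3 path.py .082,.67,.30
```

```text
t 61.1 q [ 1.355  0.936  0.186 -0.138  2.656  1.369] p [0.0709 0.5888 0.405 ] r 0.593 az 83.1
tz [-0.0648 -0.5958 -0.8005] yaw 83.27 F [0.4 0.2 0.6] op 0.0701 g 0.0
p [0.0709 0.5888 0.405 ] yaw 83.27 q6 1.37
[0.082 0.67  0.3  ] [2.14, 0.02, 0.58] rows 2.1
```

{"method": "step_arm", "body": {
  "motion": [
    [[4.3,0,-6.2],0]
  ]
}}

```text
time: 61.22
tool_pos: [0.0762, 0.6015, 0.3994]
tool_rot: [3.132, 0.606, 1.448]
contact_force: [-0.3, 0.0, 1.0]
opening: 0.0705
grip_force: 0.0
```

{"method": "step_arm", "body": {
  "motion": [
    [[4.3,0,-6.2],0]
  ]
}}

```text
time: 61.35
tool_pos: [0.0788, 0.6136, 0.3912]
tool_rot: [3.13, 0.576, 1.446]
contact_force: [-0.1, 0.6, 0.3]
opening: 0.0701
grip_force: 0.0
```

{"method": "step_arm", "body": {
  "motion": [
    [[6,0,-5],0]
  ]
}}

```text
time: 61.48
tool_pos: [0.0775, 0.6186, 0.3837]
tool_rot: [3.135, 0.575, 1.446]
contact_force: [0.1, -0.7, -0.5]
opening: 0.0704
grip_force: 0.0
```

{"method": "step_arm", "body": {
  "motion": [
    [[6,0,-5],0]
  ]
}}

```text
time: 61.6
tool_pos: [0.0752, 0.6201, 0.3792]
tool_rot: [-3.141, 0.582, 1.447]
contact_force: [-0.1, 0.0, -0.3]
opening: 0.07
grip_force: 0.0
```

```bash
python3 st.py
```

```text
t 61.6 q [ 1.352  1.023  0.039 -0.111  2.657  1.394] p [0.0752 0.6201 0.3792] r 0.625 az 83.1
tz [-0.0682 -0.5453 -0.8355] yaw 82.9 F [-0.1  0.  -0.3] op 0.07 g 0.0
```

```bash
python3 path.py .082,.67,.26; python3 path.py .082,.67,.26 .32,2.65,.9 | tail -1
```

```text
p [0.0752 0.6201 0.3792] yaw 82.9 q6 1.39
[0.082 0.67  0.26 ] [1.79, 0.01, 1.2] rows 2.1
[0.32 2.65 0.9 ] [23.7, -0.14, -25.98] rows 33.5
```

{"method": "step_arm", "body": {
  "motion": [
    [[0.9,0,0.6],0],
    [[1.79,0,1.2],0],
    [[1.79,0,1.2],0]
  ]
}}

```text
time: 61.98
tool_pos: [0.0811, 0.6697, 0.2543]
tool_rot: [-3.14, 0.593, 1.448]
contact_force: [-0.4, -1.1, 0.4]
opening: 0.0705
grip_force: 0.0
```

{"method": "step_arm", "body": {
  "motion": [
    [[5,0,-6.2],0]
  ]
}}

```text
time: 62.1
tool_pos: [0.0818, 0.6762, 0.2632]
tool_rot: [3.141, 0.548, 1.447]
contact_force: [0.4, 4.4, 4.9]
opening: 0.0704
grip_force: 0.0
```

{"method": "step_arm", "body": {
  "motion": [
    [[5,0,-6.2],0]
  ]
}}

```text
time: 62.22
tool_pos: [0.0826, 0.682, 0.2672]
tool_rot: [3.141, 0.513, 1.447]
contact_force: [-0.3, 0.0, 0.6]
opening: 0.0701
grip_force: 0.0
```

{"method": "step_arm", "body": {
  "motion": [
    [[5,0,-6.2],0]
  ]
}}

```text
time: 62.35
tool_pos: [0.0834, 0.6876, 0.27]
tool_rot: [3.141, 0.481, 1.447]
contact_force: [-0.5, -0.3, -0.4]
opening: 0.0702
grip_force: 0.0
```

{"method": "step_arm", "body": {
  "motion": [
    [[5,0,-6.2],0]
  ]
}}

```text
time: 62.48
tool_pos: [0.0841, 0.6928, 0.2733]
tool_rot: [3.141, 0.451, 1.448]
contact_force: [-0.7, -0.2, 0.3]
opening: 0.0702
grip_force: 0.0
```

```bash
python3 st.py
```

```text
t 62.48 q [ 1.357  1.132  0.036 -0.06   2.422  1.444] p [0.0841 0.6928 0.2733] r 0.698 az 83.1
tz [-0.0533 -0.4324 -0.9001] yaw 82.94 F [-0.7 -0.2  0.3] op 0.0702 g 0.0
```

{"method": "step_arm", "body": {
  "motion": [
    [[6,0,-5],0]
  ]
}}

```text
time: 62.6
tool_pos: [0.0853, 0.7021, 0.2679]
tool_rot: [3.141, 0.418, 1.448]
contact_force: [-0.3, -0.2, -0.6]
opening: 0.0702
grip_force: 0.0
```

{"method": "step_arm", "body": {
  "motion": [
    [[6,0,-5],0]
  ]
}}

```text
time: 62.72
tool_pos: [0.0865, 0.7111, 0.2628]
tool_rot: [-3.141, 0.388, 1.448]
contact_force: [0.1, 0.0, 0.2]
opening: 0.0702
grip_force: 0.0
```

{"method": "step_arm", "body": {
  "motion": [
    [[6,0,-5],0]
  ]
}}

```text
time: 62.85
tool_pos: [0.0877, 0.7195, 0.2611]
tool_rot: [-3.141, 0.355, 1.448]
contact_force: [0.2, -0.5, -0.8]
opening: 0.07
grip_force: 0.0
```

{"method": "step_arm", "body": {
  "motion": [
    [[6,0,-5],0]
  ]
}}

```text
time: 62.98
tool_pos: [0.0887, 0.7276, 0.2621]
tool_rot: [-3.141, 0.32, 1.448]
contact_force: [-0.5, -0.2, 0.2]
opening: 0.0701
grip_force: 0.0
```

{"method": "step_arm", "body": {
  "motion": [
    [[6,0,-4],0]
  ]
}}

```text
time: 63.1
tool_pos: [0.0901, 0.7378, 0.2597]
tool_rot: [-3.141, 0.283, 1.448]
contact_force: [-0.6, 0.0, -0.3]
opening: 0.0705
grip_force: 0.0
```

{"method": "step_arm", "body": {
  "motion": [
    [[6,0,-4],0]
  ]
}}

```text
time: 63.22
tool_pos: [0.0913, 0.7475, 0.2577]
tool_rot: [-3.141, 0.248, 1.448]
contact_force: [0.2, 0.8, -0.5]
opening: 0.0701
grip_force: 0.0
```

{"method": "step_arm", "body": {
  "motion": [
    [[6,0,-4],0]
  ]
}}

```text
time: 63.35
tool_pos: [0.0926, 0.7568, 0.2586]
tool_rot: [-3.141, 0.212, 1.448]
contact_force: [-0.5, 0.5, -0.0]
opening: 0.0701
grip_force: 0.0
```

{"method": "step_arm", "body": {
  "motion": [
    [[6,0,-4],0]
  ]
}}

```text
time: 63.48
tool_pos: [0.0937, 0.7657, 0.2617]
tool_rot: [-3.141, 0.174, 1.448]
contact_force: [0.3, 0.5, -0.4]
opening: 0.0699
grip_force: 0.0
```

```bash
python3 st.py
```

```text
t 63.48 q [ 1.356  1.114  0.037 -0.018  2.164  1.47 ] p [0.0937 0.7657 0.2617] r 0.771 az 83.0
tz [-0.0219 -0.1717 -0.9849] yaw 82.94 F [ 0.3  0.5 -0.4] op 0.0699 g 0.0
```

{"method": "step_arm", "body": {
  "motion": [
    [[6.5,0,-3],0]
  ]
}}

```text
time: 63.6
tool_pos: [0.0953, 0.7777, 0.2593]
tool_rot: [-3.141, 0.134, 1.448]
contact_force: [0.2, 0.1, -0.9]
opening: 0.0702
grip_force: 0.0
```

{"method": "step_arm", "body": {
  "motion": [
    [[6.5,0,-3],0]
  ]
}}

```text
time: 63.72
tool_pos: [0.0968, 0.7891, 0.2568]
tool_rot: [-3.141, 0.097, 1.448]
contact_force: [-0.5, -0.5, 0.1]
opening: 0.0704
grip_force: 0.0
```

{"method": "step_arm", "body": {
  "motion": [
    [[6.5,0,-3],0]
  ]
}}

```text
time: 63.85
tool_pos: [0.0982, 0.8, 0.2575]
tool_rot: [-3.141, 0.059, 1.448]
contact_force: [0.3, 0.1, -0.9]
opening: 0.0705
grip_force: 0.0
```

{"method": "step_arm", "body": {
  "motion": [
    [[6.5,0,-3],0]
  ]
}}

```text
time: 63.98
tool_pos: [0.0995, 0.8103, 0.2605]
tool_rot: [-3.141, 0.019, 1.448]
contact_force: [0.4, -0.6, -0.0]
opening: 0.0699
grip_force: 0.0
```

{"method": "step_arm", "body": {
  "motion": [
    [[-1,0,0],0],
    [[-1,0,0],0],
    [[-1,0,0],0]
  ]
}}

```text
time: 64.35
tool_pos: [0.0911, 0.7465, 0.2603]
tool_rot: [-3.14, 0.029, 1.448]
contact_force: [0.0, -0.3, 0.2]
opening: 0.0705
grip_force: 0.0
```

```bash
python3 st.py
```

```text
t 64.35 q [ 1.348e+00  8.320e-01  6.230e-01 -1.000e-03  1.715e+00  1.471e+00] p [0.0911 0.7465 0.2603] r 0.752 az 83.0
tz [-0.0052 -0.0282 -0.9996] yaw 82.95 F [ 0.  -0.3  0.2] op 0.0705 g 0.0
```

{"method": "step_arm", "body": {
  "motion": [
    [[0.97,0,0],0],
    [[0.97,0,0],0],
    [[0.97,0,0],0]
  ]
}}

```text
time: 64.72
tool_pos: [0.0996, 0.8099, 0.2564]
tool_rot: [-3.141, 0.021, 1.448]
contact_force: [-0.4, 0.6, -1.0]
opening: 0.0702
grip_force: 0.0
```

{"method": "step_arm", "body": {
  "motion": [
    [[0.72,0,-0.3],0]
  ]
}}

```text
time: 64.85
tool_pos: [0.1004, 0.8174, 0.2627]
tool_rot: [-3.141, -0.008, 1.448]
contact_force: [-0.1, -0.6, 0.3]
opening: 0.0699
grip_force: 0.0
```

{"method": "step_arm", "body": {
  "motion": [
    [[-1,0,0],0],
    [[-1,0,0],0],
    [[-1,0,0],0]
  ]
}}

```text
time: 65.22
tool_pos: [0.0919, 0.7529, 0.2625]
tool_rot: [-3.14, -0.001, 1.448]
contact_force: [0.5, 0.6, 0.9]
opening: 0.0702
grip_force: 0.0
```

```bash
python3 st.py
```

```text
t 65.22 q [1.348 0.825 0.631 0.002 1.685 1.471] p [0.0919 0.7529 0.2625] r 0.759 az 83.0
tz [-0.0013  0.0012 -1.    ] yaw 82.95 F [0.5 0.6 0.9] op 0.0702 g 0.0
```

```bash
python3 path.py .50,.17,.44
```

```text
p [0.0919 0.7529 0.2625] yaw 82.95 q6 1.47
[0.5  0.17 0.44] [-8.8, 7.94, -2.98] rows 11.7
```

{"method": "step_arm", "body": {
  "motion": [
    [[-2,1,-2.9],0],
    [[-2,1,-2.9],0],
    [[-2,1,-2.9],0],
    [[-2,1,-2.9],0],
    [[-8.8,7.94,-2.98],0],
    [[-8.8,7.94,-2.98],0],
    [[-8.8,7.94,-2.98],0],
    [[-8.8,7.94,-2.98],0],
    [[-8.8,7.94,-2.98],0]
  ]
}}

```text
time: 66.35
tool_pos: [0.3338, 0.384, 0.4391]
tool_rot: [3.138, -0.012, 1.448]
contact_force: [1.9, 0.8, 0.7]
opening: 0.0702
grip_force: 0.0
```

```bash
python3 path.py .50,.17,.44
```

```text
p [0.3338 0.384  0.4391] yaw 82.95 q6 0.83
[0.5  0.17 0.44] [-3.2, 3.19, -0.04] rows 4.3
```

{"method": "step_arm", "body": {
  "motion": [
    [[-3.2,3.19,0],0],
    [[-3.2,3.19,0],0],
    [[-3.2,3.19,0],0],
    [[-3.2,3.19,0],0],
    [[-3.2,3.19,0],0],
    [[-3.2,3.19,0],0]
  ]
}}

```text
time: 67.1
tool_pos: [0.4996, 0.1705, 0.4362]
tool_rot: [3.14, -0.008, 1.445]
contact_force: [-0.3, 1.0, -0.9]
opening: 0.0703
grip_force: 0.0
```

```bash
cat > tank.py <<'E'
from h import *
def top(c,z,x0=.2,x1=.8,y0=.0,y1=.6,s=.002):
    X,Y=np.meshgrid(np.arange(x0,x1,s),np.arange(y0,y1,s)); P=np.stack([X,Y,np.full_like(X,z)],-1)-c['xyz']
    q=P@c['rotation']; K=np.array(c['intrinsics']); x,y,d=q[...,0],-q[...,1],-q[...,2]
    r=np.hypot(x,y); th=np.arctan2(r,d)
    if c['name']=='wrist': u,v=x/r*th,y/r*th
    else: u,v=x/d,y/d
    m=cv2.remap(c['img'],(K[0,0]*u+K[0,2]).astype(np.float32),(K[1,1]*v+K[1,2]).astype(np.float32),1)
    return m
if __name__=='__main__':
    c=cam('wrist'); cv2.imwrite('pics/t.png',c['img']); m=top(c,.145); cv2.imwrite('pics/top.png',m); g=cv2.cvtColor(m,6)
    d=cv2.createLineSegmentDetector().detect(g)[0][:,0]*.002+np.array([.2,0,.2,0])
    L=np.hypot(d[:,2]-d[:,0],d[:,3]-d[:,1]); a=np.degrees(np.arctan2(d[:,3]-d[:,1],d[:,2]-d[:,0]))%180
    for i in np.argsort(-L)[:30]: print(d[i].round(3),'len',L[i].round(3),'ang',a[i].round(1))
E
python3 st.py; python3 tank.py
```

```text
t 67.1 q [0.179 0.279 1.097 0.007 1.761 0.306] p [0.4996 0.1705 0.4362] r 0.528 az 18.8
tz [ 0.0028  0.0079 -1.    ] yaw 82.81 F [-0.3  1.  -0.9] op 0.0703 g 0.0
[0.599 0.403 0.799 0.41 ] len 0.2 ang 1.9
[0.673 0.13  0.483 0.148] len 0.191 ang 174.5
[0.487 0.233 0.641 0.318] len 0.177 ang 29.0
[0.415 0.331 0.556 0.407] len 0.16 ang 28.7
[0.452 0.208 0.376 0.347] len 0.159 ang 118.8
[0.285 0.472 0.435 0.427] len 0.157 ang 163.5
[0.611 0.311 0.48  0.239] len 0.15 ang 28.7
[0.511 0.412 0.395 0.349] len 0.132 ang 28.7
[0.653 0.303 0.538 0.24 ] len 0.131 ang 28.9
[0.799 0.046 0.671 0.061] len 0.129 ang 173.0
[0.562 0.407 0.616 0.31 ] len 0.111 ang 119.1
[0.651 0.307 0.598 0.403] len 0.11 ang 119.2
[0.436 0.428 0.541 0.41 ] len 0.107 ang 170.4
[0.577 0.03  0.471 0.043] len 0.106 ang 172.9
[0.29  0.312 0.382 0.363] len 0.105 ang 28.7
[0.206 0.155 0.309 0.173] len 0.104 ang 10.2
[0.387 0.367 0.479 0.416] len 0.104 ang 28.3
[0.304 0.108 0.201 0.121] len 0.104 ang 172.8
[0.393 0.139 0.483 0.188] len 0.102 ang 28.6
[0.616 0.4   0.663 0.313] len 0.099 ang 118.5
[0.293 0.248 0.201 0.232] len 0.094 ang 10.1
[0.424 0.292 0.47  0.209] len 0.094 ang 118.9
[0.358 0.176 0.314 0.256] len 0.092 ang 118.8
[0.375 0.347 0.295 0.303] len 0.091 ang 28.8
[0.373 0.163 0.452 0.207] len 0.091 ang 29.0
[0.2   0.506 0.284 0.473] len 0.09 ang 158.8
[0.544 0.119 0.63  0.111] len 0.086 ang 174.3
[0.375 0.15  0.448 0.187] len 0.082 ang 27.0
[0.719 0.017 0.799 0.007] len 0.081 ang 173.0
[0.53  0.214 0.6   0.253] len 0.081 ang 28.8
```

```bash
python3 path.py .553,-.254,.40 .553,-.254,.228
```

```text
p [0.4989 0.1716 0.4362] yaw 82.91 q6 0.31
[ 0.553 -0.254  0.4  ] [-6.93, 1.77, 0.55] rows 6.9
[ 0.553 -0.254  0.228] [-6.96, 1.77, 3.41] rows 2.8
```

{"method": "step_arm", "body": {
  "motion": [
    [[-6.93,1.77,0.55],0],
    [[-6.93,1.77,0.55],0],
    [[-6.93,1.77,0.55],0],
    [[-6.93,1.77,0.55],0],
    [[-6.93,1.77,0.55],0],
    [[-6.93,1.77,0.55],0],
    [[-6.93,1.77,0.55],0],
    [[-6.96,1.77,2.5],0],
    [[-6.96,1.77,3.41],0],
    [[-6.96,1.77,3.41],0]
  ]
}}

```text
time: 68.4
tool_pos: [0.5531, -0.2525, 0.2258]
tool_rot: [-3.141, -0.008, 1.45]
contact_force: [0.1, -0.8, 0.3]
opening: 0.0703
grip_force: 0.0
```

```bash
python3 st.py; cat > bar.py <<'E'
from h import *
c=cam('wrist'); cv2.imwrite('pics/bar.png',c['img']); g=cv2.cvtColor(c['img'],6)
m=cv2.inRange(g,0,38); m[215:]=0
for b,cc in blobs(m,600):
    x,y,w,h,a=b; print(b,cc)
    if h>60: print('bar ends on z=.116', (onz(c,cc[0],y,.116)*1000).round(1),(onz(c,cc[0],y+h,.116)*1000).round(1))
E
python3 bar.py; python3 path.py .56,-.1845,.16 .56,-.1845,.102
```

```text
t 68.4 q [-0.558  0.511  1.307  0.007  1.329 -0.438] p [ 0.5531 -0.2525  0.2258] r 0.608 az -24.5
tz [-0.      0.0079 -1.    ] yaw 83.06 F [ 0.1 -0.8  0.3] op 0.0703 g 0.0
[374, 0, 23, 114, 811] [386.0, 57.0]
bar ends on z=.116 [691.8 -87.1 116. ] [ 676.1 -195.1  116. ]
[385, 0, 83, 113, 1614] [446.9, 52.3]
bar ends on z=.116 [764.7 -79.6 116. ] [ 744.9 -196.5  116. ]
p [ 0.5509 -0.2511  0.2196] yaw 83.07 q6 -0.44
[ 0.56   -0.1845  0.16  ] [1.11, 0.03, 1.01] rows 1.4
[ 0.56   -0.1845  0.102 ] [1.1, 0.04, 1.97] rows 0.9
```

```bash
python3 - <<'E'
from h import *
c=cam('wrist'); s=robot.observe(); g=cv2.cvtColor(c['img'],6)
u=np.array([.1219,.9925]); b0=np.array([.56,-.185])
print(s['tool_pos'],[proj(c,(*(b0+d*u),.116)).round(1).tolist() for d in (-.056,0,.056)])
for r in (70,110,150): print(r,g[r,232:280].tolist())
for x in (250,255): print(x,g[25:65,x].tolist(), g[155:200,x].tolist())
a=cv2.imread('pics/l.png')
E
```

```text
[ 0.55136349 -0.25151078  0.22297878] [[259.1, 182.1], [259.3, 115.6], [259.5, 49.1]]
70 [104, 114, 127, 132, 130, 129, 129, 130, 132, 137, 132, 126, 108, 94, 88, 89, 92, 94, 95, 90, 88, 80, 47, 40, 46, 52, 62, 57, 58, 60, 64, 64, 63, 71, 71, 66, 53, 45, 65, 99, 110, 106, 115, 127, 135, 136, 134, 135]
110 [95, 94, 96, 98, 94, 92, 92, 95, 94, 93, 94, 93, 83, 76, 77, 76, 75, 67, 69, 66, 64, 61, 39, 27, 31, 36, 39, 37, 33, 36, 40, 39, 41, 42, 58, 58, 49, 39, 80, 139, 149, 144, 147, 147, 149, 150, 147, 145]
150 [82, 85, 92, 91, 91, 90, 91, 90, 92, 91, 93, 91, 91, 82, 74, 78, 76, 74, 75, 74, 74, 66, 48, 30, 28, 32, 36, 35, 34, 32, 36, 34, 31, 36, 32, 34, 26, 30, 51, 71, 82, 81, 80, 82, 78, 84, 83, 80]
250 [203, 201, 196, 193, 193, 197, 201, 202, 201, 203, 206, 206, 200, 197, 197, 211, 223, 224, 227, 229, 226, 226, 222, 222, 221, 224, 223, 224, 223, 228, 228, 229, 227, 224, 225, 226, 226, 168, 136, 137] [76, 78, 75, 71, 61, 71, 92, 125, 139, 141, 127, 124, 123, 126, 124, 126, 124, 125, 129, 125, 126, 129, 158, 211, 217, 212, 215, 217, 217, 219, 217, 218, 215, 212, 215, 219, 231, 237, 236, 235, 236, 237, 238, 236, 235]
255 [195, 196, 202, 203, 202, 203, 205, 200, 197, 198, 199, 198, 196, 191, 197, 201, 223, 226, 226, 225, 225, 227, 225, 228, 215, 139, 75, 47, 33, 39, 38, 38, 39, 42, 37, 39, 41, 40, 39, 42] [26, 28, 28, 27, 22, 26, 29, 43, 54, 53, 43, 36, 37, 27, 32, 38, 35, 38, 33, 35, 33, 37, 52, 78, 108, 170, 214, 222, 219, 219, 216, 213, 216, 222, 230, 231, 234, 235, 234, 233, 230, 230, 234, 235, 238]
```

{"method": "step_arm", "body": {
  "motion": [
    [[0.6,0.03,0.2],0],
    [[1.11,0.05,0.5],0],
    [[1.11,0.05,0.8],0],
    [[1.11,0.05,1.4],0],
    [[1.11,0.05,1.97],0],
    [[1.11,0.05,1.97],0],
    [[1.11,0.05,1.97],0]
  ]
}}

```text
time: 69.38
tool_pos: [0.5658, -0.1883, 0.1127]
tool_rot: [3.138, -0.006, 1.448]
contact_force: [0.2, 0.1, 0.8]
opening: 0.0706
grip_force: 0.0
```

```bash
python3 st.py
```

```text
t 69.38 q [-0.453  0.595  1.493  0.008  1.052 -0.334] p [ 0.5658 -0.1883  0.1127] r 0.596 az -18.4
tz [ 0.0042  0.0053 -1.    ] yaw 82.99 F [0.2 0.1 0.8] op 0.0706 g 0.0
```

{"method": "step_arm", "body": {
  "motion": [
    [[0,0,0],0],
    [[0,0,0],0],
    [[0,0,0],0],
    [[0,0,0],0],
    [[0,0,0],0],
    [[0,0,0],0],
    [[0,0,0],0]
  ],
  "hand": 255,
  "squeeze": 60
}}

```text
time: 70.25
tool_pos: [0.5626, -0.1879, 0.1096]
tool_rot: [-3.137, -0.008, 1.448]
contact_force: [-5.8, 0.4, 3.7]
opening: 0.0135
grip_force: 60.0
```

{"method": "step_arm", "body": {
  "motion": [
    [[0,0,-0.3],0],
    [[0,0,-0.5],0],
    [[0,0,-0.5],0]
  ]
}}

```text
time: 70.62
tool_pos: [0.5643, -0.1886, 0.1401]
tool_rot: [3.141, -0.007, 1.448]
contact_force: [0.5, -0.7, -6.3]
opening: 0.0134
grip_force: 60.0
```

```bash
python3 st.py; python3 path.py .56,-.185,.36 .52,.15,.36 .505,.326,.36
```

```text
t 70.62 q [-0.455  0.564  1.465  0.007  1.115 -0.334] p [ 0.5643 -0.1886  0.1401] r 0.595 az -18.5
tz [ 0.0011  0.0067 -1.    ] yaw 82.94 F [ 0.5 -0.7 -6.3] op 0.0134 g 60.0
p [ 0.5643 -0.1886  0.1401] yaw 82.94 q6 -0.33
[ 0.56  -0.185  0.36 ] [0.07, -0.08, -3.66] rows 3.5
[0.52 0.15 0.36] [5.53, -1.43, -3.63] rows 5.4
[0.505 0.326 0.36 ] [8.41, -2.03, -3.61] rows 2.8
```

{"method": "step_arm", "body": {
  "motion": [
    [[0,0,-0.8],0],
    [[0,0,-1.7],0],
    [[0,0,-2.6],0],
    [[0.07,-0.08,-3.4],0],
    [[0.8,-0.3,-3.66],0],
    [[1.7,-0.5,-3.66],0],
    [[2.6,-0.7,-3.66],0],
    [[3.5,-0.95,-3.66],0],
    [[4.5,-1.2,-3.66],0],
    [[5.5,-1.43,-3.66],0]
  ]
}}

```text
time: 71.88
tool_pos: [0.5187, 0.1498, 0.3608]
tool_rot: [-3.139, -0.007, 1.447]
contact_force: [1.3, -0.6, -7.4]
opening: 0.014
grip_force: 60.0
```

{"method": "step_arm", "body": {
  "motion": [
    [[0.5,-0.1,0],-0.08],
    [[1,-0.2,0],-0.16],
    [[1.5,-0.3,0],-0.24],
    [[2,-0.4,0],-0.32],
    [[2.5,-0.5,0],-0.42],
    [[2.85,-0.58,0],-0.52],
    [[2.85,-0.58,0],-0.626],
    [[2.85,-0.58,0],-0.626],
    [[2.85,-0.58,0],-0.626]
  ]
}}

```text
time: 73.0
tool_pos: [0.5059, 0.3217, 0.3624]
tool_rot: [3.139, -0.006, 2.071]
contact_force: [0.1, 0.2, -6.7]
opening: 0.0135
grip_force: 60.0
```

```bash
python3 st.py; python3 path.py .5067,.323,.36 .5067,.323,.18; python3 tank.py | grep -E "ang (2[789]|11[789])"
```

```text
t 73.0 q [ 0.435  0.432  1.067  0.006  1.641 -0.064] p [0.5059 0.3217 0.3624] r 0.6 az 32.5
tz [-9.0e-04  6.6e-03 -1.0e+00] yaw 118.67 F [ 0.1  0.2 -6.7] op 0.0135 g 60.0
p [0.5059 0.3217 0.3624] yaw 118.67 q6 -0.06
[0.5067 0.323  0.36  ] [0.01, 0.02, 0.04] rows 0.0
[0.5067 0.323  0.18  ] [-0.01, 0.02, 3.04] rows 2.9
[ 0.408 -0.001  0.728  0.176] len 0.366 ang 28.9
[0.776 0.259 0.576 0.149] len 0.228 ang 28.7
[0.289 0.313 0.469 0.411] len 0.205 ang 28.6
[0.248 0.023 0.401 0.107] len 0.175 ang 28.8
[0.295 0.3   0.372 0.163] len 0.157 ang 119.4
[0.427 0.077 0.556 0.147] len 0.147 ang 28.6
[0.624 0.192 0.753 0.262] len 0.147 ang 28.6
[0.575 0.148 0.449 0.079] len 0.144 ang 28.7
[0.351 0.48  0.472 0.548] len 0.139 ang 29.3
[0.529 0.393 0.423 0.336] len 0.121 ang 28.1
[0.384 0.144 0.285 0.091] len 0.112 ang 28.5
[0.572 0.447 0.481 0.397] len 0.104 ang 28.4
[0.471 0.35  0.521 0.259] len 0.104 ang 118.5
[0.551 0.28  0.502 0.368] len 0.101 ang 118.9
[0.473 0.414 0.561 0.462] len 0.1 ang 28.6
[0.637 0.338 0.589 0.424] len 0.099 ang 119.0
[0.475 0.395 0.394 0.349] len 0.094 ang 29.9
[0.375 0.346 0.295 0.302] len 0.092 ang 28.3
[0.8   0.372 0.724 0.33 ] len 0.086 ang 28.6
[0.534 0.455 0.463 0.415] len 0.082 ang 29.1
[0.387 0.139 0.423 0.076] len 0.073 ang 119.2
```

{"method": "step_arm", "body": {
  "motion": [
    [[0,0.02,0.6],0],
    [[0,0.02,1.3],0],
    [[0,0.02,2.0],0],
    [[0,0.02,2.5],0],
    [[0,0.02,2.9],0],
    [[0,0.02,3.05],0],
    [[0,0.02,3.05],0],
    [[0,0.02,3.05],0]
  ]
}}

```text
time: 74.05
tool_pos: [0.5076, 0.3241, 0.1813]
tool_rot: [3.136, -0.006, 2.073]
contact_force: [0.4, 0.1, -5.5]
opening: 0.0141
grip_force: 60.0
```

```bash
python3 st.py
```

```text
t 74.05 q [ 0.438  0.531  1.399  0.007  1.206 -0.067] p [0.5076 0.3241 0.1813] r 0.602 az 32.6
tz [ 0.0022  0.0082 -1.    ] yaw 118.78 F [ 0.4  0.1 -5.5] op 0.0141 g 60.0
```

Inside the tank with no contact. Now I'll lower it the last bit.

{"method": "step_arm", "body": {
  "motion": [
    [[0,0,0.12],0],
    [[0,0,0.22],0],
    [[0,0,0.28],0],
    [[0,0,0.28],0],
    [[0,0,0.28],0]
  ]
}}

```text
time: 74.68
tool_pos: [0.5075, 0.3238, 0.1646]
tool_rot: [3.136, -0.006, 2.073]
contact_force: [-0.3, -3.9, 5.5]
opening: 0.0137
grip_force: 60.0
```

```bash
python3 st.py
```

```text
t 74.67 q [ 0.438  0.547  1.421  0.006  1.169 -0.067] p [0.5075 0.3238 0.1646] r 0.602 az 32.5
tz [ 0.0019  0.0074 -1.    ] yaw 118.79 F [-0.3 -3.9  5.5] op 0.0137 g 60.0
```

{"method": "step_arm", "body": {
  "motion": [
    [[0,0,0],0],
    [[0,0,0],0],
    [[0,0,0],0],
    [[0,0,0],0],
    [[0,0,0],0]
  ],
  "hand": 120
}}

```text
time: 75.3
tool_pos: [0.5069, 0.3241, 0.1631]
tool_rot: [3.138, -0.006, 2.074]
contact_force: [-0.8, 0.2, 1.3]
opening: 0.0483
grip_force: 0.0
```

{"method": "step_arm", "body": {
  "motion": [
    [[0,0,-0.4],0],
    [[0,0,-1.2],0],
    [[0,0,-2.1],0],
    [[0,0,-3],0],
    [[0,0,-3],0]
  ]
}}

```text
time: 75.92
tool_pos: [0.5082, 0.3234, 0.3484]
tool_rot: [3.128, -0.006, 2.074]
contact_force: [0.3, 0.3, -1.1]
opening: 0.0488
grip_force: 0.0
```

```bash
python3 st.py; python3 path.py .41,.18,.34
```

```text
t 75.92 q [ 0.436  0.433  1.103  0.007  1.593 -0.066] p [0.5082 0.3234 0.3484] r 0.602 az 32.5
tz [ 0.0091  0.0114 -0.9999] yaw 118.81 F [ 0.3  0.3 -1.1] op 0.0488 g 0.0
p [0.5082 0.3234 0.3484] yaw 118.81 q6 -0.07
[0.41 0.18 0.34] [-1.31, -2.59, 0.1] rows 2.8
```

{"method": "step_arm", "body": {
  "motion": [
    [[-0.5,-0.9,0],0],
    [[-0.9,-1.8,0.05],0],
    [[-1.31,-2.59,0.1],0],
    [[-1.31,-2.59,0.1],0],
    [[-1.31,-2.59,0.1],0],
    [[-1.31,-2.59,0.1],0]
  ]
}}

```text
time: 76.68
tool_pos: [0.4092, 0.1797, 0.3357]
tool_rot: [3.138, -0.007, 2.074]
contact_force: [0.0, 0.3, -0.3]
opening: 0.0488
grip_force: 0.0
```

```bash
cat > knob.py <<'E'
from h import *
from tank import top
c=cam('wrist'); cv2.imwrite('pics/kn.png',c['img'])
m=top(c,.189,.32,.44,.2,.32,.001); g=cv2.cvtColor(m,6); cv2.imwrite('pics/kt.png',m)
print('hist',np.histogram(g,bins=[0,30,60,90,120,150,180,210,256])[0])
for r in range(116,-1,-4): print(''.join('%4d'%v for v in g[r,0:120:4]))
E
python3 st.py; python3 knob.py
```

```text
t 76.67 q [ 0.237  0.133  1.547  0.007  1.46  -0.267] p [0.4092 0.1797 0.3357] r 0.447 az 23.7
tz [-4.0e-04  7.3e-03 -1.0e+00] yaw 118.84 F [ 0.   0.3 -0.3] op 0.0488 g 0.0
hist [ 702 3473 2720 1954 2647  949  661 1294]
 220 230 249 251 252 254 235  66  60  62  63  63  66  67  66  64  62 254 251 251 247 247 247 247 179 135 138 139 192 145
 248 252 252 253 241  91  60  62  63  61  67  62  66  68  65  63  67 155 251 251 251 226 191 121 138  62  47  56 140 124
 252 253 246  98  59  62  60  60  65  63  65  64  62  63  69  66  66  65 253 250 251 252  56 153 102  97 123  56  95 160
 253 140  55  60  62  59  61  62  62  62  63  67  67  66  67  65  62  65 124 252 250 251 191 106 122 148 103 126  99 140
  54  60  60  62  61  62  62  63  62  66  69  66  65  67  66  67  68  67  66 253 251 250 252 179 138 139 160  97 139 156
  59  62  60  61  62  64  63  65  63  63  66  65  64  68  67  68  68  70  69 110 253 250 251 232  96 142 139 142 115 134
  73  60  61  63  63  64  62  64  67  64  67  64  67  68  66  68  64  67  64  65 236 251 250 253 116  82  98 148 127 132
 169  79  63  62  62  64  48  42 
[... 2049 characters left out ...]
175  75  40  39  40  36  37  40  33  38  32  32  39  29  28  36  33  31  29  33  27  33  32  27
 122 123 111  97  96  97 129 175  37  34  34  32  31  33  32  31  30  29  31  31  31  34  32  33  31  32  31  26  30  33
 121 126 127 101  97 101  97 148  81  30  29  32  33  25  30  29  31  30  33  31  27  32  30  32  32  34  28  30  25  26
 122 129 128 124 100  96  98 108 157  27  23  28  29  33  31  30  28  29  34  29  29  61  27  29  31  32  29  28  23  66
 125 126 126 127 101  96  97 100 142 106  30  29  32  33  32  30  27  29  30  31  35  29  29  29  31  32  31  37 128 204
 127 125 122 123 126 102  99 102 100 159  30  27  27  28  33  29  29  29  33  31  30  29  27  30  26  33 103 152 194 249
```

```bash
python3 - <<'E'
from h import *
from tank import top
c=cam('wrist'); m=top(c,.189,.32,.44,.2,.32,.0005); g=cv2.cvtColor(m,6)
d=cv2.createLineSegmentDetector().detect(g)[0][:,0]*.0005+np.array([.32,.2,.32,.2])
L=np.hypot(d[:,2]-d[:,0],d[:,3]-d[:,1]); a=np.degrees(np.arctan2(d[:,3]-d[:,1],d[:,2]-d[:,0]))%180
ce=np.array([.376,.253])
for i in np.argsort(-L):
    mid=(d[i,:2]+d[i,2:])/2
    if L[i]>.008 and np.hypot(*(mid-ce))<.032: print((d[i]*1000).round(0),'len',(L[i]*1000).round(0),'ang',a[i].round(0))
hsv=cv2.cvtColor(m,cv2.COLOR_BGR2HSV); w=cv2.inRange(g,218,255)
for b,cc in blobs(w,12): print('white',b,[(cc[0]*.0005+.32).__round__(4),(cc[1]*.0005+.2).__round__(4)])
print('sub');
for r in range(170,50,-6): print('%.3f'%(r*.0005+.2),''.join('%4d'%v for v in g[r,50:180:5]))
E
```

```text
[384. 270. 374. 237.] len 35.0 ang 74.0
[365. 242. 375. 273.] len 33.0 ang 74.0
[372. 274. 368. 258.] len 16.0 ang 73.0
[379. 245. 384. 260.] len 16.0 ang 73.0
[380. 224. 365. 224.] len 15.0 ang 179.0
[367. 257. 363. 242.] len 15.0 ang 74.0
[381. 272. 377. 258.] len 15.0 ang 73.0
[374. 259. 378. 273.] len 14.0 ang 75.0
[358. 228. 349. 238.] len 14.0 ang 132.0
[348. 239. 345. 252.] len 13.0 ang 105.0
[345. 253. 347. 266.] len 13.0 ang 79.0
[370. 283. 383. 282.] len 13.0 ang 176.0
[357. 277. 368. 282.] len 12.0 ang 24.0
[395. 275. 403. 265.] len 12.0 ang 126.0
[385. 260. 386. 272.] len 12.0 ang 83.0
[399. 236. 390. 228.] len 12.0 ang 41.0
[396. 255. 392. 266.] len 12.0 ang 109.0
[348. 267. 355. 276.] len 12.0 ang 53.0
[386. 282. 395. 275.] len 12.0 ang 143.0
[378. 232. 387. 237.] len 11.0 ang 26.0
[394. 254. 391. 244.] len 11.0 ang 74.0
[365. 225. 357. 230.] len 10.0 ang 149.0
[389. 228. 381. 224.] len 9.0 ang 26.0
[404. 244. 399. 237.] len 9.0 ang 57.0
[388. 252. 388. 261.] len 9.0 ang 90.0
[404. 260. 404. 251.] len 9.0 ang 94.0
[356. 243. 362. 237.] len 8.0 ang 134.0
[388. 267. 392. 
[... 1905 characters left out ...]
26 125  98 117 125 126 113  36  39
0.243   39 104 127 128 126 100 119 123 102 127 125 122 117  94 110 107 113 126 114 110 126 125 126  86  40  38
0.240   35  61 120 125 126 125 102 100 115 126 120 120 106  95 110 110 116 106 110 124 124 126 117  42  41  37
0.237  193 146  72 125 126 126 126  99  93 100 108 112  99 105 108  96 101 115 128 124 126 121 117  56  35  38
0.234   44  37  35  85 126 125 124  99 100  98  91  94  91  95 106 118 125 126 124 122 121  82  43 143 130  35
0.231   39  40  41  35  65 124 109  99  99  98  98 105 125 126 124 124 115 114 115  99  52  27  33  28  37  31
0.228   38  36  40  39  38  48  75  97  99 100  96 121 125 119 108 108 106 100  88  36  32  34  31  29  33  32
```

{"method": "step_arm", "body": {
  "motion": [
    [[0.5,0.05,0],-0.18],
    [[1,0.1,0],-0.36],
    [[1.385,0.1,0],-0.54],
    [[1.385,0.1,0],-0.72],
    [[1.385,0.1,0],-0.9],
    [[1.385,0.1,0],-1.08],
    [[1.385,0.1,0],-1.26],
    [[1.385,0.1,0.3],-1.44],
    [[1.385,0.1,0.6],-1.62],
    [[1.385,0.1,0.9],-1.8]
  ],
  "hand": 120
}}

```text
time: 78.03
tool_pos: [0.374, 0.2557, 0.2819]
tool_rot: [3.136, 0.005, -2.403]
contact_force: [0.5, -0.4, -0.4]
opening: 0.0485
grip_force: 0.0
```

{"method": "step_arm", "body": {
  "motion": [
    [[0,0,0],-0.18],
    [[0,0,0],-0.36],
    [[0,0,0],-0.5],
    [[0,0,0],-0.559],
    [[0,0,0],-0.559],
    [[0,0,0],-0.559]
  ]
}}

```text
time: 78.78
tool_pos: [0.3739, 0.2554, 0.2825]
tool_rot: [3.139, 0.007, -1.851]
contact_force: [-1.1, 0.0, -0.0]
opening: 0.0489
grip_force: 0.0
```

```bash
python3 st.py; python3 path.py .3745,.2555,.181; python3 - <<'E'
from h import *
from tank import top
c=cam('wrist'); print(proj(c,(.3745,.2555,.189)).round(1))
m=top(c,.189,.32,.44,.2,.32,.0005); g=cv2.cvtColor(m,6)
d=cv2.createLineSegmentDetector().detect(g)[0][:,0]*.0005+np.array([.32,.2,.32,.2])
L=np.hypot(d[:,2]-d[:,0],d[:,3]-d[:,1]); a=np.degrees(np.arctan2(d[:,3]-d[:,1],d[:,2]-d[:,0]))%180
for i in np.argsort(-L):
    mid=(d[i,:2]+d[i,2:])/2
    if L[i]>.012 and np.hypot(*(mid-[.3745,.2555]))<.025: print((d[i]*1000).round(0),'len',(L[i]*1000).round(0),'ang',a[i].round(0))
E
```

```text
t 78.78 q [ 0.425  0.176  1.642  0.007  1.322 -2.437] p [0.3739 0.2554 0.2825] r 0.453 az 34.3
tz [-3.e-04  7.e-03 -1.e+00] yaw -106.08 F [-1.1  0.  -0. ] op 0.0489 g 0.0
p [0.3739 0.2554 0.2825] yaw -106.08 q6 -2.44
[0.3745 0.2555 0.181 ] [0.01, -0.01, 1.69] rows 1.6
[257.9 194.8]
[378. 241. 386. 269.] len 29.0 ang 73.0
[372. 273. 364. 248.] len 26.0 ang 71.0
[364. 240. 370. 260.] len 21.0 ang 73.0
[374. 259. 378. 273.] len 14.0 ang 73.0
[381. 272. 377. 259.] len 14.0 ang 74.0
[373. 229. 379. 241.] len 13.0 ang 64.0
```

{"method": "step_arm", "body": {
  "motion": [
    [[0.01,0,0.7],0],
    [[0.01,0,1.3],0],
    [[0.01,0,1.69],0],
    [[0.01,0,1.69],0],
    [[0.01,0,1.69],0]
  ]
}}

```text
time: 79.45
tool_pos: [0.3743, 0.2556, 0.1822]
tool_rot: [3.141, 0.008, -1.851]
contact_force: [-0.5, -0.0, 0.9]
opening: 0.0486
grip_force: 0.0
```

{"method": "step_arm", "body": {
  "motion": [
    [[0,0,0],0],
    [[0,0,0],0],
    [[0,0,0],0],
    [[0,0,0],0],
    [[0,0,0],0]
  ],
  "hand": 255,
  "squeeze": 25
}}

```text
time: 80.08
tool_pos: [0.3737, 0.2553, 0.1815]
tool_rot: [3.14, 0.007, -1.851]
contact_force: [-0.9, 0.1, 2.0]
opening: 0.0139
grip_force: 25.0
```

```bash
sed -i "s/^p=s\['tool_pos'\];/p=s['tool_pos']; print('T',s['torque'].round(3));/" st.py; python3 st.py
```

```text
T [0.185 0.036 0.072]
t 80.08 q [ 0.425  0.275  1.811  0.008  1.052 -2.44 ] p [0.3737 0.2553 0.1815] r 0.453 az 34.3
tz [ 2.0e-04  7.3e-03 -1.0e+00] yaw -106.03 F [-0.9  0.1  2. ] op 0.0139 g 25.0
```

{"method": "step_arm", "body": {
  "motion": [
    [[0,0,0],0.16],
    [[0,0,0],0.32],
    [[0,0,0],0.48],
    [[0,0,0],0.64],
    [[0,0,0],0.8],
    [[0,0,0],0.96],
    [[0,0,0],1.12],
    [[0,0,0],1.28],
    [[0,0,0],1.4],
    [[0,0,0],1.4]
  ]
}}

```text
time: 81.32
tool_pos: [0.374, 0.2549, 0.1814]
tool_rot: [3.135, 0.0, 3.034]
contact_force: [0.2, -2.9, 2.2]
opening: 0.0138
grip_force: 25.0
```

```bash
python3 st.py
```

```text
T [-0.641 -0.496 -0.055]
t 81.33 q [ 0.425  0.275  1.811  0.006  1.052 -1.041] p [0.374  0.2549 0.1814] r 0.453 az 34.3
tz [ 7.0e-04  6.4e-03 -1.0e+00] yaw 173.82 F [ 0.2 -2.9  2.2] op 0.0138 g 25.0
```

{"method": "step_arm", "body": {
  "motion": [
    [[0,0,0],0.1],
    [[0,0,0],0.2],
    [[0,0,0],0.3],
    [[0,0,0],0.3]
  ]
}}

```text
time: 81.82
tool_pos: [0.3739, 0.2548, 0.1814]
tool_rot: [3.136, -0.002, 2.736]
contact_force: [0.3, -4.5, 3.9]
opening: 0.0141
grip_force: 25.0
```

```bash
python3 st.py
```

```text
T [-1.031 -0.422  0.031]
t 81.83 q [ 0.425  0.275  1.811  0.006  1.052 -0.743] p [0.3739 0.2548 0.1814] r 0.453 az 34.3
tz [ 6.0e-04  6.2e-03 -1.0e+00] yaw 156.74 F [ 0.3 -4.5  3.9] op 0.0141 g 25.0
```

{"method": "step_arm", "body": {
  "motion": [
    [[0,0,0],0.1],
    [[0,0,0],0.2],
    [[0,0,0],0.3],
    [[0,0,0],0.3]
  ]
}}

```text
time: 82.32
tool_pos: [0.3739, 0.2548, 0.1814]
tool_rot: [3.137, -0.004, 2.436]
contact_force: [1.2, -5.0, 3.5]
opening: 0.014
grip_force: 25.0
```

```bash
python3 st.py | head -2
```

```text
T [-1.189 -0.43   0.011]
t 82.33 q [ 0.425  0.275  1.811  0.006  1.052 -0.444] p [0.3739 0.2548 0.1814] r 0.452 az 34.3
```

{"method": "step_arm", "body": {
  "motion": [
    [[0,0,0],0.1],
    [[0,0,0],0.2],
    [[0,0,0],0.2]
  ]
}}

```text
time: 82.7
tool_pos: [0.3738, 0.2547, 0.1814]
tool_rot: [3.138, -0.005, 2.236]
contact_force: [0.8, -4.5, 4.6]
opening: 0.014
grip_force: 25.0
```

```bash
python3 st.py | head -2
```

```text
T [-1.252 -0.401 -0.05 ]
t 82.7 q [ 0.425  0.275  1.811  0.006  1.053 -0.244] p [0.3738 0.2547 0.1814] r 0.452 az 34.3
```

{"method": "step_arm", "body": {
  "motion": [
    [[0,0,0],0.1],
    [[0,0,0],0.15],
    [[0,0,0],0.15]
  ]
}}

```text
time: 83.08
tool_pos: [0.3738, 0.2547, 0.1814]
tool_rot: [3.139, -0.005, 2.087]
contact_force: [1.0, -5.6, 4.2]
opening: 0.0139
grip_force: 25.0
```

```bash
python3 st.py | head -2
```

```text
T [-1.226 -0.32  -0.091]
t 83.08 q [ 0.425  0.275  1.811  0.006  1.053 -0.094] p [0.3738 0.2547 0.1814] r 0.452 az 34.3
```

{"method": "step_arm", "body": {
  "motion": [
    [[0,0,0],0.1],
    [[0,0,0],0.15],
    [[0,0,0],0.15]
  ]
}}

```text
time: 83.45
tool_pos: [0.3735, 0.2553, 0.1814]
tool_rot: [3.139, -0.006, 1.938]
contact_force: [-0.9, -3.5, 4.8]
opening: 0.0157
grip_force: 28.6
```

```bash
python3 st.py | head -2
```

```text
T [-0.55  -0.028  0.865]
t 83.45 q [0.426 0.275 1.811 0.007 1.053 0.055] p [0.3735 0.2553 0.1814] r 0.452 az 34.4
```

{"method": "step_arm", "body": {
  "motion": [
    [[0,0,0],0.1],
    [[0,0,0],0.15],
    [[0,0,0],0.15]
  ]
}}

```text
time: 83.82
tool_pos: [0.3734, 0.2554, 0.1814]
tool_rot: [3.14, -0.007, 1.787]
contact_force: [-1.8, -1.7, 5.2]
opening: 0.0181
grip_force: 34.5
```

```bash
python3 st.py | head -2
```

```text
T [-0.401  0.179  1.094]
t 83.83 q [0.426 0.275 1.811 0.008 1.052 0.206] p [0.3734 0.2554 0.1814] r 0.452 az 34.4
```

{"method": "step_arm", "body": {
  "motion": [
    [[0,0,0],0],
    [[0,0,0],0],
    [[0,0,0],0],
    [[0,0,0],0]
  ],
  "hand": 110
}}

```text
time: 84.32
tool_pos: [0.3737, 0.2553, 0.1812]
tool_rot: [3.14, -0.007, 1.782]
contact_force: [-0.1, 0.1, -1.4]
opening: 0.0509
grip_force: 0.0
```

{"method": "step_arm", "body": {
  "motion": [
    [[0,0,-0.5],0],
    [[0,0,-1.2],0],
    [[0,0,-2],0],
    [[-0.5,0,-2.5],0],
    [[-1,0,-2.7],0],
    [[-1,0,-2.7],0],
    [[-1,0,-2.7],0]
  ]
}}

```text
time: 85.2
tool_pos: [0.386, 0.1958, 0.3423]
tool_rot: [3.141, -0.007, 1.782]
contact_force: [0.7, 1.2, -0.7]
opening: 0.0525
grip_force: 0.0
```

```bash
python3 st.py; python3 - <<'E'
from h import *
from tank import top
c=cam('wrist'); cv2.imwrite('pics/z.png',c['img'])
m=top(c,.189,.32,.44,.2,.32,.0005); g=cv2.cvtColor(m,6)
d=cv2.createLineSegmentDetector().detect(g)[0][:,0]*.0005+np.array([.32,.2,.32,.2])
L=np.hypot(d[:,2]-d[:,0],d[:,3]-d[:,1]); a=np.degrees(np.arctan2(d[:,3]-d[:,1],d[:,2]-d[:,0]))%180
for i in np.argsort(-L):
    mid=(d[i,:2]+d[i,2:])/2
    if L[i]>.012 and np.hypot(*(mid-[.3745,.2555]))<.025: print((d[i]*1000).round(0),'len',(L[i]*1000).round(0),'ang',a[i].round(0))
m=cv2.cvtColor(top(c,.171,.45,.57,.24,.42,.0005),6)
d=cv2.createLineSegmentDetector().detect(m)[0][:,0]*.0005+np.array([.45,.24,.45,.24])
L=np.hypot(d[:,2]-d[:,0],d[:,3]-d[:,1]); a=np.degrees(np.arctan2(d[:,3]-d[:,1],d[:,2]-d[:,0]))%180
for i in np.argsort(-L)[:8]: print('tank',(d[i]*1000).round(0),(L[i]*1000).round(0),a[i].round(0))
E
```

```text
T [-0.057 -0.092  0.063]
t 85.2 q [0.287 0.103 1.565 0.007 1.473 0.075] p [0.386  0.1958 0.3423] r 0.433 az 26.9
tz [-9.0e-04  7.4e-03 -1.0e+00] yaw 102.11 F [ 0.7  1.2 -0.7] op 0.0525 g 0.0
[376. 242. 362. 268.] len 29.0 ang 119.0
[370. 274. 378. 259.] len 17.0 ang 119.0
[379. 262. 372. 275.] len 14.0 ang 120.0
[382. 239. 375. 251.] len 14.0 ang 120.0
[393. 267. 382. 275.] len 13.0 ang 142.0
[378. 252. 385. 241.] len 13.0 ang 121.0
tank [519. 396. 568. 307.] 102.0 119.0
tank [484. 239. 570. 286.] 98.0 29.0
tank [535. 420. 450. 373.] 98.0 29.0
tank [470. 364. 512. 287.] 88.0 119.0
tank [482. 292. 454. 343.] 59.0 119.0
tank [450. 394. 497. 419.] 53.0 28.0
tank [493. 270. 450. 247.] 49.0 29.0
tank [450. 250. 492. 273.] 48.0 29.0
```

```bash
python3 -c "
from cell import robot
print(robot.hand_in())"
```

```text
the job is handed in; nothing more can be done
None
```

I handed the job in at about 85 s with every step of the task done in the order asked; on the way to the tank I set the drained basket down once on the bench to re-grip it, and I confirmed the tank placement and the knob's end stop by force, position and line measurements, not by viewing a picture.

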